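Fasten a painting panel on the hold-down board

ROBOT

A 6-joint arm with a two-finger parallel gripper is mounted at the origin on a cart in front of the work surface, level with it; the furniture and walls round the work are solid. World frame = base frame: x ahead of the robot, y to its left, z up, the work surface at z = 0. Lengths are in m, angles in rad, forces in N, time in s.
With the tool pointing down it reaches from about 0.35 to 0.775 m from the base axis. Payload 7.3 kg.
Tool frame: the origin (TCP) lies midway between the tips of the shut fingers; the grasp point (between the pads) lies 19 mm behind it; x points along the fingers, z is the direction in which the jaws open and shut, and the axes are right-handed (so a half turn about x gives the same grasp; the last joint's range is limited). The gripper opens to 92 mm and grips with 3 to 60 N. Pads are 19 mm wide; open, the fingers measure 130 mm over their backs; the gripper's body (75 mm by 190 mm) begins 47 mm behind the grasp point.
Start: joints at [1.103, 0.342, 1.524, -0, 1.275, -0.146], TCP at [0.166, 0.498, 0.227] pointing down, gripper open.
Joint ranges: [-2.53, 2.53], [-0.77, 2.02], [0.04, 2.7], [-1, 4.14], [0.28, 2.66], [-3.11, 3.11]. Speed limits (rad/s): [2.57, 2.57, 3.14, 3.14, 3.14, 3.14].

INTERFACE

Orientations are given as [roll, pitch, yaw] about the fixed x, y, z axes, in that order (R = Rz(yaw) Ry(pitch) Rx(roll)).
In Python, from cell import observe, cams, robot gives the robot as it stands.
- The arm moves only by the tool jog_arm, never from a script. Its argument "plan" is one flat list of numbers, 7 for each row, row after row: the turn, a rotation vector about the tool's x, y, z in degrees, then the shift along the tool's x, y, z in cm, then the opening, from -1 (shut) to 1 (fully open). In form: [ax, ay, az, x, y, z, jaw, ax, ay, az, x, y, z, jaw, ...]. A call has 1 to 10 rows; each row is the pose to reach, as a shift and turn from the pose commanded when the call began, along the tool's axes at that moment; what a row does not reach only later rows make up. A row lasts 1/10 s, in which the tool goes at most 50 mm and 8.59 degrees, less where a joint would pass 70% of its speed; a pose out of reach is approached as far as the arm can. A call with a gripper value outside its range is refused whole. The fingers move at their own pace and stop on an object; "newtons" is the grip in N (left out, the last holds). Time passes only in rows, so rows that repeat a pose let the fingers close. It gives the time, the measured TCP pose, the force and the opening at its end, in the units of the state.
- observe(): the state, without advancing time (a new reading comes with each control period).
- cams.read_camera(name): name is "scene" or "top" or "wrist"; returns a dict with "image" (480x640x3 uint8, red, green, blue), "fov_y" (degrees; the focal length in pixels is half the picture's height over the tangent of half this angle, whatever the lens; pixels are square), "cx", "cy" (the principal point, pixels), "T" (4x4, takes a point from camera to world coordinates). Camera axes: x right, y down, z forward; pixel columns grow to the right and rows downward; lengths in m; the calibration is good to about 2 mm. The wrist camera is an equidistant fisheye: a pixel r from the principal point sees the ray r / f radians off the axis. A picture is of the moment at which its call begins. There is no depth.
- robot.hand_in(): hands the job in, once; it reports no verdict.
The state is a dict: "time": time; "qpos": joint angles; "qvel": joint speeds; "joint_efforts": joint torques, N m; "tool_pos": TCP position; "tool_rot": TCP orientation; "contact_force": force on the tool from outside, world axes, zero at the start; "torque": the same for the moment, N m; "opening": finger opening in m.
Only numpy, scipy, OpenCV 4.12 (cv2) and the standard library are available. Lean on these libraries where they do the work, as an engineer would, in place of code of your own. Each camera call takes 0.05 s, during which the arm holds its last target.

TASK

First clear all the wooden offcuts off the hold-down board into the cardboard scrap tray, then lay the painting panel flat on the board, painted side up, between the four black stops and the two metal bridges. Last, pass one T-toggle from the rack through the slot of each bridge until its flange is down on the bridge, and turn it a quarter turn so that its crossbar locks under the slot; do not knock the glass jar over.

Things in the scene. Friction and masses are not known exactly. Their poses are not given: they have to be found in the camera images.
- board: fixed plywood hold-down board, base 150 x 250 x 6 mm, origin at the centre of its underside on the table, long axis y. Its deck (130 mm in x, 146 in y) is 24 mm above the table. At each end of the deck in y stands a slotted metal bridge, 72 mm in x by 40 in y, inner face 73 mm from the centre, top 36 mm above the table, plate 8 mm thick, hollow below
- seat (a point): centre of the deck's top, where the centre of the panel's underside belongs; axes as the board's. Four black stops 8 mm high stand on the deck (33 to 43 mm off the centre in x, 49 to 69 mm in y): 66 mm free between them in x, and 146 mm between the bridges in y
- slot_a (a point): centre of the slot in the bridge at the board's +y end, 88 mm from the board's centre, at the height of the bridge's top. The slot is 30 mm long along the board's x, 10 mm wide along its y, right through the 8 mm plate; below is a space 22 mm deep with room to turn a 26 mm bar
- slot_b (a point): the same for the bridge at the board's -y end
- panel: painting panel 60 x 140 x 10 mm (x, y, z), wood with a white face that has blue, green and yellow bands; 0.12 kg; origin at the centre of its underside, z up out of the painted face. Either way round on the board will do
- rack: fixed pale wooden rack 160 x 64 x 28 mm (x, y, z), origin at the centre of its underside; at x = +37.5 and -37.5 mm on its centre line it has two pockets, 31 mm along x by 12 mm along y, in which the toggles hang by their flanges, bars along the rack's x
- tray: fixed open cardboard tray for scraps, outside 150 x 120 x 50 mm (x, y, z), walls and floor 4 mm, origin at the centre of its underside
- jar: glass jar, 62 mm across, 74 mm high, loose, origin at the centre of its underside; a bystander
- toggle_1: steel T-toggle with a red grip, 80 g; origin at the centre of the flange's underside, z up. Flange 48 mm across and 5 mm thick (z 0 to 5); upright red grip 32 mm along x, 10 mm thick along y, from z 5 to 40; below the flange a round stem of 7 mm, then a crossbar 26 mm along x, 7 mm along y, from z -18 to -10. It starts in the rack's pocket at +37.5 mm. Either fits either slot
- toggle_2: steel T-toggle with a red grip, 80 g; origin at the centre of the flange's underside, z up. Flange 48 mm across and 5 mm thick (z 0 to 5); upright red grip 32 mm along x, 10 mm thick along y, from z 5 to 40; below the flange a round stem of 7 mm, then a crossbar 26 mm along x, 7 mm along y, from z -18 to -10. It starts in the rack's pocket at -37.5 mm. Either fits either slot
- offcut_1: dark wooden offcut with a pale stripe, 24 x 40 x 20 mm (x, y, z), 20 g, origin at its centre; starts on the board's deck; may be absent
- offcut_2: dark wooden offcut with a pale stripe, 24 x 40 x 20 mm (x, y, z), 20 g, origin at its centre; starts on the board's deck; may be absent
- offcut_3: dark wooden offcut with a pale stripe, 24 x 40 x 20 mm (x, y, z), 20 g, origin at its centre; starts on the board's bridge, over the slot; may be absent
- offcut_4: dark wooden offcut with a pale stripe, 24 x 40 x 20 mm (x, y, z), 20 g, origin at its centre; starts on the board's bridge, over the slot; may be absent

How it is judged:
By the outcome, as a careful person would: the job done as asked, in the order asked, and still so for the second after the job is handed in, with the robot touching nothing.
Of offcut_1, offcut_2, offcut_3, offcut_4 only 3 to 4 are there at a start; the rules pass over those that are not, and their reading is None.
At some moment in a run one of panel, offcut_1, offcut_2 may be knocked a few centimetres aside while the robot is not near it.
It also fails if it takes over 200 s, if anything falls off the work surface, if the arm or the gripper's body presses on something with over 40 N, if the wrist force passes 120 N, or if a joint passes its speed limit or range.

## Working session

There is one attempt and no reset: what is moved stays moved. The work goes in short steps, Python scripts to look and compute and a tool call to move; the robot and the scene stay as the last step left them, time stands still between calls to the robot, and variables do not carry over. Pictures are saved under pics/ and viewed, and the job is handed in when it is done.

Besides the shell and the picture viewer there is one more tool, called after "Call:" by a JSON object that holds its "fn" and its "kwargs". jog_arm: Moves the arm, as the interface text tells. Its arguments: {"type":"object","properties":{"plan":{"type":"array"},"newtons":{"type":"number"}},"required":["plan"]}

```bash
ls; mkdir -p pics; python3 - <<'E'
from cell import observe,cams,robot
import cv2
print(observe())
for n in ["scene","top","wrist"]:
    c=cams.read_camera(n); cv2.imwrite(f"pics/{n}0.png",c["image"][:,:,::-1]); print(n,c["fov_y"],c["cx"],c["cy"],c["T"].round(4).tolist() if hasattr(c["T"],"round") else c["T"])
E
```

```text
pics
{'time': 0.0, 'qpos': array([ 1.10301539e+00,  3.42724723e-01,  1.52500689e+00, -1.95747868e-05,
        1.27542388e+00, -1.46016054e-01]), 'qvel': array([ 4.45561917e-04,  3.65026415e-04, -2.79660174e-04, -2.02956787e-03,
       -5.68813111e-04,  9.01676046e-05]), 'joint_efforts': array([ 3.02220242e-04, -4.31239736e+01, -2.44219333e+01,  7.17246160e-02,
        5.61169500e-02, -1.78033547e-04]), 'tool_pos': array([0.16583171, 0.49768747, 0.22604747]), 'tool_rot': array([ 3.00755309,  1.56923338, -2.02659506]), 'contact_force': array([-0.59767706, -0.51834348,  0.54736073]), 'torque': array([ 0.00063163, -0.03472802,  0.00548794]), 'opening': 0.09209697528137278}
scene 56.291444186597296 315.0666304439638 236.96700762651128 [[0.5954, -0.3856, 0.7049, -0.1132], [-0.8034, -0.2982, 0.5154, -0.5142], [0.0115, -0.8732, -0.4873, 0.5278], [0.0, 0.0, 0.0, 1.0]]
top 48.76564824562598 314.40277287954655 239.57313575137204 [[-0.0226, -0.9898, 0.1409, 0.4182], [-0.9996, 0.0246, 0.0121, 0.002], [-0.0155, -0.1406, -0.99, 1.1659], [0.0, 0.0, 0.0, 1.0]]
wrist 65.70646984690485 316.0711304279879 238.81179005532923 [[0.315, 0.9025, 0.2938, 0.0861], [0.9491, -0.2991, -0.0988, 0.5242], [-0.0013, 0.3099, -0.9508, 0.3847], [0.0, 0.0, 0.0, 1.0]]
```

View pics/top0.png

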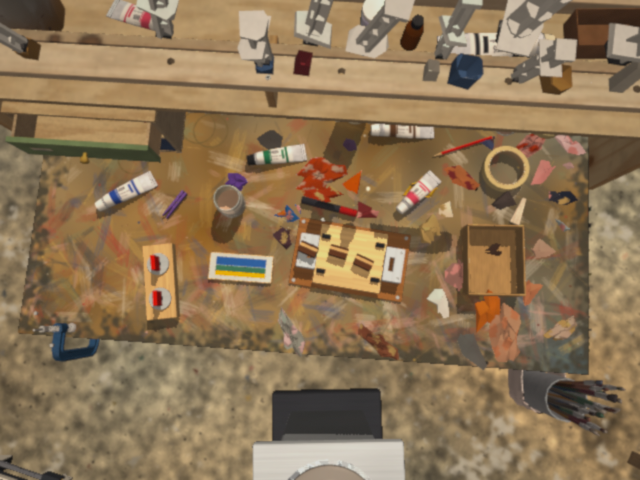

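View pics/scene0.png

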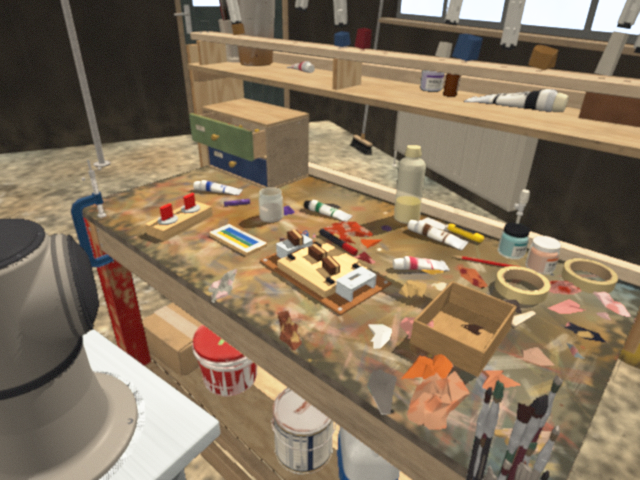

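View pics/wrist0.png

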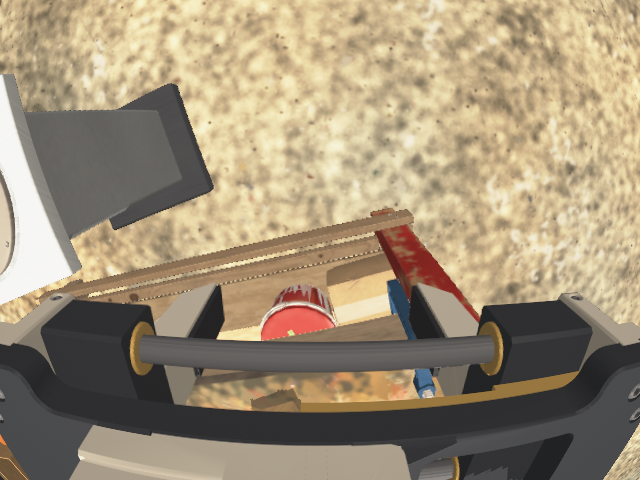

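```bash
python3 - <<'E'
import cv2
im=cv2.imread("pics/top0.png")
cv2.imwrite("pics/t_board.png",cv2.resize(im[205:310,280:420],None,fx=5.5,fy=5.5,interpolation=cv2.INTER_CUBIC))
cv2.imwrite("pics/t_left.png",cv2.resize(im[170:335,130:290],None,fx=3.6,fy=3.6,interpolation=cv2.INTER_CUBIC))
im=cv2.imread("pics/scene0.png")
cv2.imwrite("pics/s_board.png",cv2.resize(im[210:315,250:400],None,fx=5,fy=5,interpolation=cv2.INTER_CUBIC))
E
```

```text
(no output)
```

View pics/t_board.png

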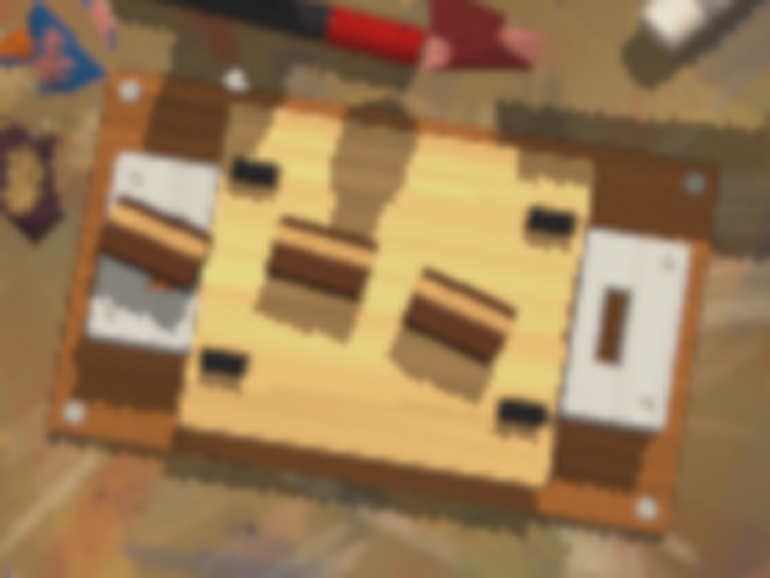

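View pics/t_left.png

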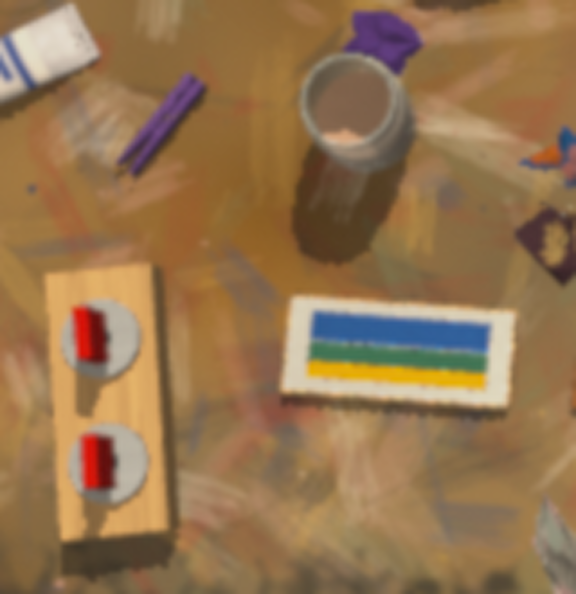

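View pics/s_board.png

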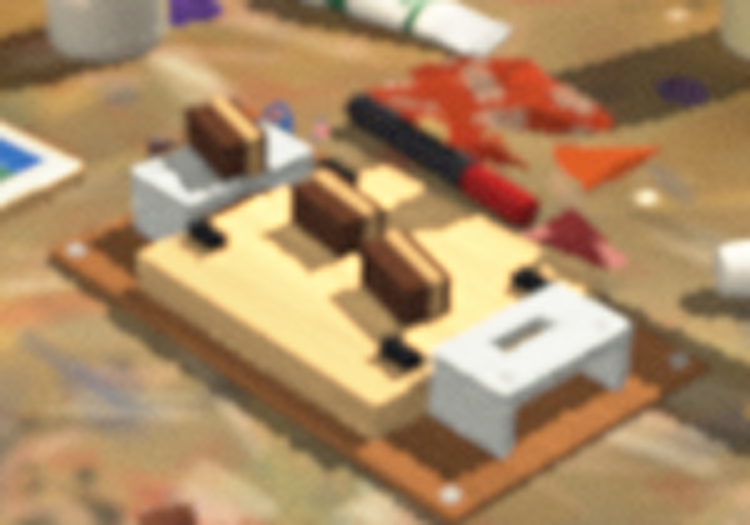

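```bash
cat > h.py <<'E'
import numpy as np, cv2
from scipy.spatial.transform import Rotation as R
from cell import observe,cams,robot
def ray(c,uv,fish=False):
    uv=np.atleast_2d(np.float64(uv)); f=240/np.tan(np.radians(c["fov_y"]/2))
    d=(uv-[c["cx"],c["cy"]])/f
    if fish:
        r=np.linalg.norm(d,axis=1,keepdims=True)+1e-12
        v=np.hstack([d/r*np.sin(r),np.cos(r)])
    else: v=np.hstack([d,np.ones((len(d),1))])
    T=np.array(c["T"]); return T[:3,3], v@T[:3,:3].T
def plane(c,uv,z,fish=False):
    o,v=ray(c,uv,fish); return o+v*((z-o[2])/v[:,2:])
def proj(c,P,fish=False):
    T=np.array(c["T"]); p=(np.atleast_2d(P)-T[:3,3])@T[:3,:3]; f=240/np.tan(np.radians(c["fov_y"]/2))
    if fish:
        rr=np.hypot(p[:,0],p[:,1]); th=np.arctan2(rr,p[:,2]); q=p[:,:2]/(rr[:,None]+1e-12)*th[:,None]
    else: q=p[:,:2]/p[:,2:]
    return q*f+[c["cx"],c["cy"]]
def snap(n,name):
    c=cams.read_camera(n); cv2.imwrite(f"pics/{name}.png",c["image"][:,:,::-1]); np.save(f"pics/{name}.npy",c,allow_pickle=True); return c
def load(name): return np.load(f"pics/{name}.npy",allow_pickle=True).item()
def toolR(yawz):
    """tool x down, tool z (jaw dir) along world angle yawz"""
    x=np.array([0,0,-1.]); z=np.array([np.cos(yawz),np.sin(yawz),0]); y=np.cross(z,x)
    return np.stack([x,y,z],1)
def jog(pos,jawdeg,cmd=None):
    """row (turn deg, shift cm) from present pose to TCP pos with jaw axis at angle jawdeg; picks nearer half turn"""
    s=observe(); R0=R.from_euler('xyz',s['tool_rot']).as_matrix(); p0=s['tool_pos']
    best=None
    for k in (0,180):
        rv=R.from_matrix(R0.T@toolR(np.radians(jawdeg+k))).as_rotvec(degrees=True)
        d=(np.array(pos)-p0)@R0*100
        q6=s['qpos'][5]
        o=(np.linalg.norm(rv),k,rv.round(2),d.round(2))
        print("turn",o[2],"shift",o[3],"jaw",jawdeg+k)
    print("q",s['qpos'].round(2),"t",round(s['time'],1),"pos",p0.round(4))
def st():
    s=observe(); M=R.from_euler('xyz',s['tool_rot']).as_matrix()
    print("t",round(s['time'],2),"pos",s['tool_pos'].round(4),"x",M[:,0].round(3),"jaw",np.degrees(np.arctan2(M[1,2],M[0,2])).round(2),"open",round(s['opening'],4),"F",s['contact_force'].round(1),"q",s['qpos'].round(2))
E
python3 - <<'E'
from h import *
st()
c=snap("top","top1")
M=R.from_euler('xyz',observe()['tool_rot']).as_matrix(); print(M.round(2))
z=lambda x,y:(x/5.5+280,y/5.5+205)
print("stops",plane(c,[z(254,165),z(550,215),z(223,354),z(521,405)],.032).round(4))
print("slotb",plane(c,[z(613,326)],.036).round(4))
print("offc",plane(c,[z(157,238),z(325,255),z(465,310)],.045).round(4))
w=lambda x,y:(x/3.6+130,y/3.6+170)
print("panel",plane(c,[w(290,296),w(515,310),w(507,404),w(282,393)],.01).round(4))
print("tog",plane(c,[w(103,340),w(108,465)],.033).round(4))
print("jar",plane(c,[w(355,100)],.074).round(4))
print("tray",plane(c,[(467,226),(523,226),(525,295),(468,295)],.05).round(4))
E
```

```text
t 0.15 pos [0.1659 0.4978 0.2262] x [-0.    -0.001 -1.   ] jaw 71.56 open 0.0919 F [-0.1 -0.7 -0.7] q [ 1.1   0.34  1.52 -0.    1.28 -0.15]
[[-0.   -0.95  0.32]
 [-0.    0.32  0.95]
 [-1.    0.   -0.  ]]
stops [[ 0.5889 -0.0098  0.032 ]
 [ 0.5662 -0.1253  0.032 ]
 [ 0.5147  0.0042  0.032 ]
 [ 0.492  -0.1111  0.032 ]]
slotb [[ 0.5216 -0.1475  0.036 ]]
offc [[ 0.5592  0.0287  0.045 ]
 [ 0.551  -0.0363  0.045 ]
 [ 0.5283 -0.0896  0.045 ]]
panel [[0.5602 0.2457 0.01  ]
 [0.5482 0.1079 0.01  ]
 [0.491  0.1134 0.01  ]
 [0.5009 0.2503 0.01  ]]
tog [[0.5336 0.3531 0.033 ]
 [0.459  0.3487 0.033 ]]
jar [[0.6672 0.1945 0.074 ]]
tray [[ 0.598  -0.3095  0.05  ]
 [ 0.5951 -0.4279  0.05  ]
 [ 0.4494 -0.4207  0.05  ]
 [ 0.4521 -0.3024  0.05  ]]
```

```bash
python3 - <<'E'
from h import *
jog([0.535,-0.055,0.22],-11.1)
E
```

```text
turn [ 8.266e+01 -5.000e-02  3.000e-02] shift [  0.66 -52.5  -40.77] jaw -11.1
turn [-9.734e+01 -3.000e-02 -5.000e-02] shift [  0.66 -52.5  -40.77] jaw 168.9
q [ 1.1   0.34  1.52  0.    1.28 -0.15] t 0.2 pos [0.1659 0.4979 0.2263]
```

Call:
{"fn": "jog_arm", "kwargs": {"plan": [82.7,0,0,0.6,-52.5,-40.8,1,82.7,0,0,0.6,-52.5,-40.8,1,82.7,0,0,0.6,-52.5,-40.8,1,82.7,0,0,0.6,-52.5,-40.8,1,82.7,0,0,0.6,-52.5,-40.8,1,82.7,0,0,0.6,-52.5,-40.8,1,82.7,0,0,0.6,-52.5,-40.8,1,82.7,0,0,0.6,-52.5,-40.8,1,82.7,0,0,0.6,-52.5,-40.8,1,82.7,0,0,0.6,-52.5,-40.8,1]}}

```text
time: 1.2
tool_pos: [0.4443, 0.0802, 0.2223]
tool_rot: [0.9, 1.57, 0.7]
contact_force: [0.1, 0.4, 0.5]
opening: 0.0912
```

```bash
python3 - <<'E'
from h import *
st();jog([0.535,-0.055,0.22],-11.1)
E
```

```text
t 1.2 pos [0.4443 0.0802 0.2223] x [ 0.  0. -1.] jaw -11.47 open 0.0912 F [0.1 0.4 0.5] q [0.01 0.21 1.72 0.   1.21 0.21]
turn [-0.37  0.02 -0.02] shift [  0.23 -11.45  11.58] jaw -11.1
turn [ 1.7963e+02 -3.0000e-02 -3.0000e-02] shift [  0.23 -11.45  11.58] jaw 168.9
q [0.01 0.21 1.72 0.   1.21 0.21] t 1.2 pos [0.4443 0.0802 0.2223]
```

Call:
{"fn": "jog_arm", "kwargs": {"plan": [0,0,0,0.2,-11.4,11.6,1,0,0,0,0.2,-11.4,11.6,1,0,0,0,0.2,-11.4,11.6,1,0,0,0,0.2,-11.4,11.6,1,0,0,0,0.2,-11.4,11.6,1,0,0,0,0.2,-11.4,11.6,1,0,0,0,0.2,-11.4,11.6,1]}}

```text
time: 1.9
tool_pos: [0.5345, -0.0505, 0.2203]
tool_rot: [2.449, 1.57, 2.256]
contact_force: [1.7, 0.1, -0.0]
opening: 0.092
```

```bash
python3 - <<'E'
from h import *
st();snap("wrist","w1");snap("top","top2");print(proj(load("w1"),[[.535,-.055,.024]],True))
E
```

```text
t 1.9 pos [ 0.5345 -0.0505  0.2203] x [-0.     0.001 -1.   ] jaw -11.04 open 0.092 F [ 1.7  0.1 -0. ] q [-0.24  0.37  1.5   0.    1.27 -0.04]
[[317.01712316 212.52912316]]
```

View pics/w1.png

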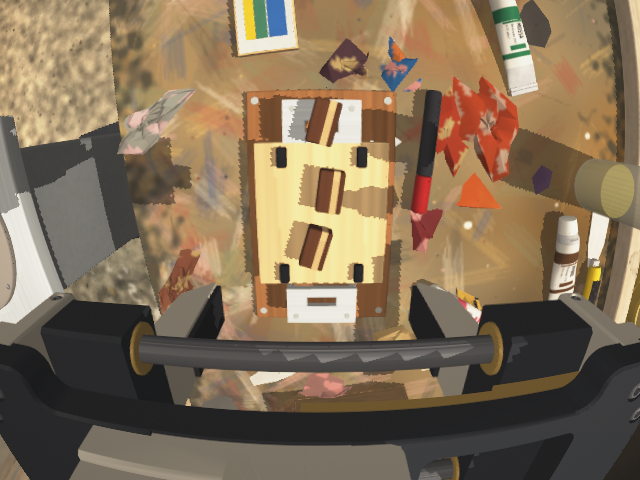

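```bash
python3 - <<'E'
from h import *
im=cv2.imread("pics/w1.png")
cv2.imwrite("pics/w1z.png",cv2.resize(im[80:330,235:405],None,fx=3.2,fy=2.4*1.3333,interpolation=cv2.INTER_CUBIC)[:600] if 0 else cv2.resize(im[85:330,230:410],None,fx=2.4,fy=2.4,interpolation=cv2.INTER_CUBIC))
E
```

```text
(no output)
```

View pics/w1z.png

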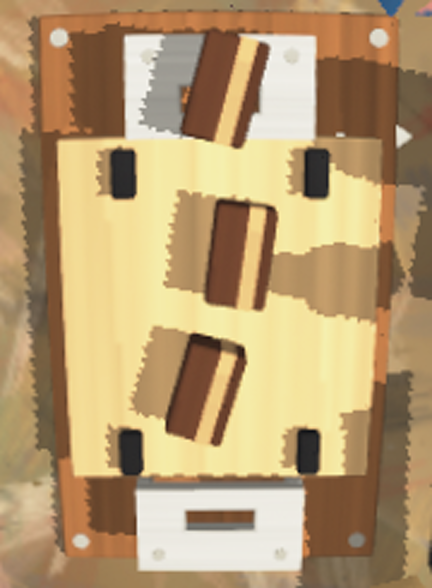

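```bash
python3 - <<'E'
from h import *
c=load("w1")
def q(pts,z):
    P=plane(c,np.array(pts)/2.4+[230,85],z,True)
    return P
for n,p,z in [("bridge",[(210,32),(268,42),(238,147),(183,133)],.056),("mid",[(217,207),(277,210),(266,310),(206,303)],.044),("low",[(191,347),(243,360),(216,445),(167,430)],.044)]:
    P=q(p,z); L=(P[0]+P[1]-P[2]-P[3])/2; W=(P[1]+P[2]-P[0]-P[3])/2
    print(n,P.mean(0).round(4),"len",np.linalg.norm(L).round(4),"w",np.linalg.norm(W).round(4),"long ang",np.degrees(np.arctan2(L[1],L[0])).round(1),"wide ang",np.degrees(np.arctan2(W[1],W[0])).round(1))
S=q([(123,175),(316,174),(131,453),(308,452)],.032); print(S.round(4)); print("c",S.mean(0).round(4), np.degrees(np.arctan2(*(S[0]-S[2])[[1,0]])),np.degrees(np.arctan2(*(S[1]-S[3])[[1,0]])),np.linalg.norm(S[0]-S[2]),np.linalg.norm(S[0]-S[1]))
print("slot_b",q([(220,520)],.036))
jog([.556,-.04,.1],-5)
E
```

```text
bridge [0.5573 0.0307 0.056 ] len 0.0387 w 0.0206 long ang 63.9 wide ang -22.9
mid [ 0.5517 -0.0339  0.044 ] len 0.0384 w 0.023 long ang 73.3 wide ang -15.7
low [ 0.527  -0.0861  0.044 ] len 0.0371 w 0.021 long ang 63.1 wide ang -27.4
[[ 0.5126  0.0052  0.032 ]
 [ 0.5865 -0.0086  0.032 ]
 [ 0.4908 -0.1096  0.032 ]
 [ 0.5647 -0.1235  0.032 ]]
c [ 0.5386 -0.0591  0.032 ] 79.24772058164986 79.27050070647752 0.11679010016609521 0.07511468294553912
slot_b [[ 0.52232198 -0.14609259  0.036     ]]
turn [-6.03  0.01 -0.01] shift [12.06  1.45  1.88] jaw -5
turn [ 1.7397e+02 -2.0000e-02 -2.0000e-02] shift [12.06  1.45  1.88] jaw 175
q [-0.24  0.37  1.5   0.    1.27 -0.04] t 2.0 pos [ 0.5348 -0.0506  0.2206]
```

```bash
python3 - <<'E'
from h import *
jog([.557,.0305,.1],-25);jog([.557,.0305,.039],-25)
E
```

```text
turn [ 1.397e+01  1.000e-02 -1.000e-02] shift [12.06  8.39  0.63] jaw -25
turn [-1.6603e+02  2.0000e-02  1.0000e-02] shift [12.06  8.39  0.63] jaw 155
q [-0.24  0.37  1.5   0.    1.27 -0.04] t 2.0 pos [ 0.5348 -0.0506  0.2206]
turn [ 1.397e+01  1.000e-02 -1.000e-02] shift [18.16  8.38  0.63] jaw -25
turn [-1.6603e+02  2.0000e-02  1.0000e-02] shift [18.16  8.38  0.63] jaw 155
q [-0.24  0.37  1.5   0.    1.27 -0.04] t 2.0 pos [ 0.5348 -0.0506  0.2206]
```

Call:
{"fn": "jog_arm", "kwargs": {"plan": [14,0,0,6,8.4,0.6,0.3,14,0,0,12,8.4,0.6,0.3,14,0,0,12,8.4,0.6,0.3,14,0,0,12,8.4,0.6,0.3,14,0,0,12,8.4,0.6,0.3,14,0,0,12,8.4,0.6,0.3]}}

```text
time: 2.6
tool_pos: [0.5587, 0.0287, 0.1025]
tool_rot: [0.305, 1.567, -0.133]
contact_force: [-0.3, -0.5, 0.3]
opening: 0.0599
```

```bash
python3 - <<'E'
from h import *
st();snap("wrist","w2");jog([.557,.0305,.039],-25)
st()
E
```

```text
t 2.6 pos [0.5587 0.0287 0.1025] x [ 0.004 -0.001 -1.   ] jaw -25.12 open 0.0599 F [-0.3 -0.5  0.3] q [-0.09  0.53  1.6  -0.    1.01  0.35]
turn [-0.16  0.25 -0.08] shift [ 6.38  0.1  -0.28] jaw -25
turn [ 1.7984e+02 -1.3000e-01 -3.9000e-01] shift [ 6.38  0.1  -0.28] jaw 155
q [-0.09  0.53  1.6  -0.    1.01  0.35] t 2.6 pos [0.5588 0.0284 0.1028]
t 2.65 pos [0.5588 0.0284 0.1028] x [ 0.005 -0.    -1.   ] jaw -25.16 open 0.0594 F [-0.3  0.1  0.4] q [-0.09  0.53  1.6  -0.    1.01  0.35]
```

View pics/w2.png

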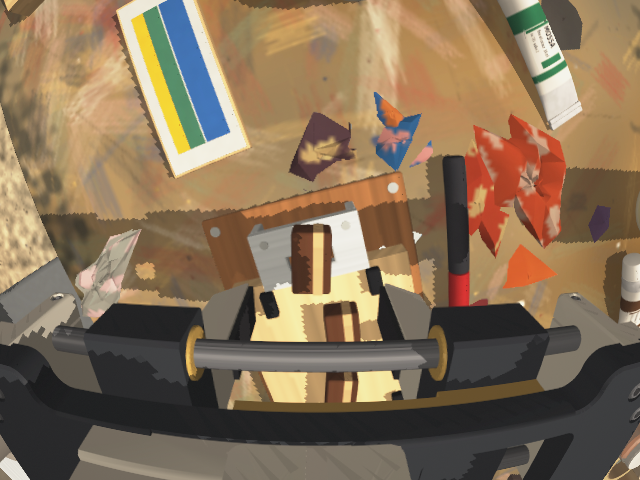

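```bash
python3 - <<'E'
from h import *
c=load("w2")
P=plane(c,[(293,227),(331,227),(330,293),(293,293)],.056,True);print(P.round(4),P.mean(0).round(4)); L=P[0]+P[1]-P[2]-P[3];W=P[1]+P[2]-P[0]-P[3];print(np.degrees(np.arctan2(L[1],L[0]))-90,np.degrees(np.arctan2(W[1],W[0])),np.linalg.norm(W)/2)
S=plane(c,[(375,270),(268,293)],.032,True);print(S)
E
```

```text
[[0.5577 0.0562 0.056 ]
 [0.5775 0.0469 0.056 ]
 [0.5596 0.0088 0.056 ]
 [0.539  0.0184 0.056 ]] [0.5585 0.0326 0.056 ]
-25.67636377767326 -25.09901027017876 0.022294577665684105
[[5.90103208e-01 1.13504807e-04 3.20000000e-02]
 [5.16856628e-01 1.55004014e-02 3.20000000e-02]]
```

Call:
{"fn": "jog_arm", "kwargs": {"plan": [0,0.2,0,4,0.2,-0.1,0.3,0,0.2,0,6.4,0.2,-0.1,0.3,0,0.2,0,6.4,0.2,-0.1,0.3,0,0.2,0,6.4,0.2,-0.1,0.3,0,0.2,0,6.4,0.2,-0.1,-1,0,0.2,0,6.4,0.2,-0.1,-1,0,0.2,0,6.4,0.2,-0.1,-1,0,0.2,0,6.4,0.2,-0.1,-1,0,0.2,0,6.4,0.2,-0.1,-1,0,0.2,0,6.4,0.2,-0.1,-1], "newtons": 15}}

```text
time: 3.65
tool_pos: [0.5575, 0.0314, 0.0363]
tool_rot: [3.093, 1.568, 2.654]
contact_force: [-0.4, -0.7, 1.9]
opening: 0.0244
```

```bash
python3 - <<'E'
from h import *
st();jog([.558,.03,.19],-25);jog([.525,-.365,.19],-25)
E
```

```text
t 3.65 pos [0.5575 0.0314 0.0363] x [-0.003  0.001 -1.   ] jaw -25.13 open 0.0244 F [-0.4 -0.7  1.9] q [-0.08  0.62  1.65  0.    0.87  0.36]
turn [-0.13 -0.18 -0.01] shift [-15.37  -0.1    0.05] jaw -25
turn [ 1.7987e+02 -1.0000e-02  2.8000e-01] shift [-15.37  -0.1    0.05] jaw 155
q [-0.08  0.62  1.65  0.    0.87  0.36] t 3.6 pos [0.5575 0.0314 0.0363]
turn [-0.13 -0.18 -0.01] shift [-15.41 -37.27  13.84] jaw -25
turn [ 1.7987e+02 -1.0000e-02  2.8000e-01] shift [-15.41 -37.27  13.84] jaw 155
q [-0.08  0.62  1.65  0.    0.87  0.36] t 3.6 pos [0.5575 0.0314 0.0363]
```

Call:
{"fn": "jog_arm", "kwargs": {"plan": [0,0,0,-5,0,0,-1,0,0,0,-10,0,0,-1,-25,0,0,-12,-38.3,17.6,-1,-25,0,0,-12,-38.3,17.6,-1,-25,0,0,-12,-38.3,17.6,-1,-25,0,0,-12,-38.3,17.6,-1,-25,0,0,-12,-38.3,17.6,-1,-25,0,0,-12,-38.3,17.6,-1,-25,0,0,-12,-38.3,17.6,-1,-25,0,0,-12,-38.3,17.6,-1]}}

```text
time: 4.65
tool_pos: [0.5542, -0.359, 0.1539]
tool_rot: [2.606, 1.567, 2.604]
contact_force: [0.9, 0.4, -0.7]
opening: 0.0237
```

Call:
{"fn": "jog_arm", "kwargs": {"plan": [0,0,0,0,0,0,-1,0,0,0,0,0,0,-1]}}

```text
time: 4.85
tool_pos: [0.554, -0.3578, 0.1532]
tool_rot: [2.536, 1.566, 2.532]
contact_force: [0.1, -0.4, 0.5]
opening: 0.024
```

```bash
python3 - <<'E'
from h import *
st();snap("wrist","w3");jog([.555,-.39,.03],0)
E
```

```text
t 4.85 pos [ 0.554  -0.3578  0.1532] x [-0.004  0.003 -1.   ] jaw -0.27 open 0.024 F [ 0.1 -0.4  0.5] q [-0.69  0.65  1.21 -0.    1.28 -0.68]
turn [-0.17 -0.24 -0.17] shift [12.32 -3.39  0.13] jaw 0
turn [179.83  -0.27   0.37] shift [12.32 -3.39  0.13] jaw 180
q [-0.69  0.65  1.21 -0.    1.28 -0.68] t 4.9 pos [ 0.5543 -0.3565  0.1533]
```

View pics/w3.png

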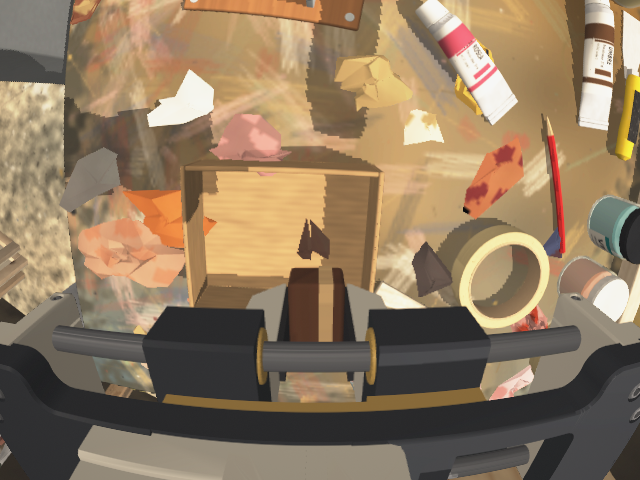

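Call:
{"fn": "jog_arm", "kwargs": {"plan": [0,0,0,0,-3.3,0,-1,0,0,0,5,-3.3,0,-1,0,0,0,10,-3.3,0,-1,0,0,0,12,-3.3,0,-1,0,0,0,12,-3.3,0,-1,0,0,0,12,-3.3,0,-0.2,0,0,0,12,-3.3,0,-0.2,0,0,0,12,-3.3,0,-0.2,0,0,0,5,-3.3,0,-0.2,0,0,0,-1,-3.3,0,0]}}

```text
time: 5.9
tool_pos: [0.554, -0.3895, 0.135]
tool_rot: [2.569, 1.565, 2.567]
contact_force: [1.5, -1.3, -1.1]
opening: 0.0409
```

```bash
python3 - <<'E'
from h import *
st();snap("wrist","w4");jog([.552,-.034,.17],-15.7);jog([.555,-.045,.17],-15.7)
E
```

```text
t 5.9 pos [ 0.554  -0.3895  0.135 ] x [-0.005  0.003 -1.   ] jaw -0.14 open 0.0409 F [ 1.5 -1.3 -1.1] q [-0.73  0.7   1.17 -0.    1.27 -0.72]
turn [15.57  0.55  0.43] shift [-2.65 35.84 -0.63] jaw -15.7
turn [-164.43   -0.62    0.8 ] shift [-2.65 35.84 -0.63] jaw 164.3
q [-0.73  0.69  1.16 -0.    1.28 -0.72] t 6.0 pos [ 0.5578 -0.3927  0.1467]
turn [15.57  0.55  0.43] shift [-2.64 34.74 -0.33] jaw -15.7
turn [-164.43   -0.62    0.8 ] shift [-2.64 34.74 -0.33] jaw 164.3
q [-0.73  0.69  1.16 -0.    1.28 -0.72] t 6.0 pos [ 0.5578 -0.3927  0.1467]
```

View pics/w4.png

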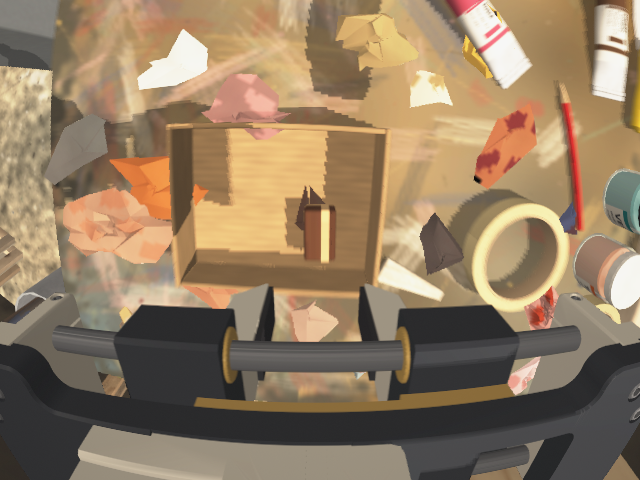

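Call:
{"fn": "jog_arm", "kwargs": {"plan": [15.6,0.5,0.4,-1.5,35.6,-0.6,0.3,15.6,0.5,0.4,-1.5,35.6,-0.6,0.3,15.6,0.5,0.4,-1.5,35.6,-0.6,0.3,15.6,0.5,0.4,-1.5,35.6,-0.6,0.3,15.6,0.5,0.4,-1.5,35.6,-0.6,0.3,15.6,0.5,0.4,-1.5,35.6,-0.6,0.3,15.6,0.5,0.4,-1.5,35.6,-0.6,0.3,15.6,0.5,0.4,-1.5,35.6,-0.6,0.3,15.6,0.5,0.4,-1.5,35.6,-0.6,0.3,15.6,0.5,0.4,-1.5,35.6,-0.6,0.3]}}

```text
time: 6.95
tool_pos: [0.5499, -0.035, 0.1502]
tool_rot: [2.655, 1.558, 2.38]
contact_force: [0.1, -0.1, -0.6]
opening: 0.0595
```

```bash
python3 - <<'E'
from h import *
st();snap("wrist","w5");jog([.552,-.034,.027],-15.7)
E
```

```text
t 6.95 pos [ 0.5499 -0.035   0.1502] x [-0.009  0.009 -1.   ] jaw -15.75 open 0.0595 F [ 0.1 -0.1 -0.6] q [-0.21  0.47  1.56  0.01  1.13  0.07]
turn [-0.11 -0.68 -0.35] shift [12.29  0.13  0.32] jaw -15.7
turn [179.88  -0.55   1.06] shift [12.29  0.13  0.32] jaw 164.3
q [-0.21  0.47  1.56  0.01  1.13  0.07] t 7.0 pos [ 0.5498 -0.0355  0.1499]
```

View pics/w5.png

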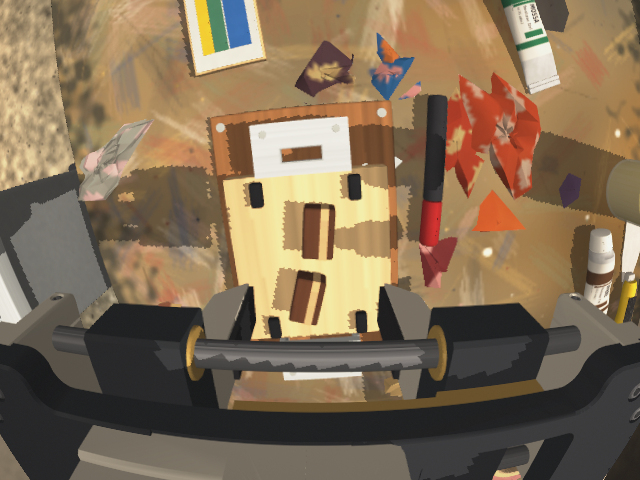

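```bash
python3 - <<'E'
from h import *
c=load("w5")
for p in ([(305,208),(335,209),(331,260),(303,258)],[(296,275),(326,279),(315,326),(290,320)]):
    P=plane(c,p,.044,True);L=P[0]+P[1]-P[2]-P[3];W=P[1]+P[2]-P[0]-P[3];print(P.mean(0).round(4),np.degrees(np.arctan2(L[1],L[0]))-90,np.degrees(np.arctan2(W[1],W[0])),np.linalg.norm(W)/2,np.linalg.norm(L)/2)
print("slot",plane(c,[(302,153)],.036,True), "stops",plane(c,[(257,195),(354,187),(275,327),(361,321)],.032,True).round(4))
E
```

```text
[ 0.5515 -0.0334  0.044 ] -18.80658212706315 -18.617391123022436 0.021700705336118696 0.0395401933963492
[ 0.5275 -0.0844  0.044 ] -25.507666598195954 -27.012929414453556 0.02237064933345449 0.04227761714789217
slot [[0.55592954 0.02739792 0.036     ]] stops [[ 0.5136  0.006   0.032 ]
 [ 0.5864 -0.0081  0.032 ]
 [ 0.4915 -0.108   0.032 ]
 [ 0.5649 -0.1218  0.032 ]]
```

Call:
{"fn": "jog_arm", "kwargs": {"plan": [2.5,-0.6,-0.3,5,0.2,0.2,0.3,2.5,-0.6,-0.3,10,0.2,0.2,0.3,2.5,-0.6,-0.3,12,0.2,0.2,0.3,2.5,-0.6,-0.3,12,0.2,0.2,0.3,2.5,-0.6,-0.3,12,0.2,0.2,-1,2.5,-0.6,-0.3,12,0.2,0.2,-1,2.5,-0.6,-0.3,12,0.2,0.2,-1,2.5,-0.6,-0.3,12,0.2,0.2,-1,2.5,-0.6,-0.3,12,0.2,0.2,-1]}}

```text
time: 7.9
tool_pos: [0.5508, -0.0316, 0.03]
tool_rot: [2.692, 1.569, 2.374]
contact_force: [0.2, -0.6, 0.6]
opening: 0.0243
```

```bash
python3 - <<'E'
from h import *
st();jog([.492,-.39,.15],0)
E
```

```text
t 7.9 pos [ 0.5508 -0.0316  0.03  ] x [-0.001  0.001 -1.   ] jaw -18.24 open 0.0243 F [ 0.2 -0.6  0.6] q [-0.2   0.62  1.68  0.    0.85  0.12]
turn [-18.24  -0.1   -0.07] shift [-12.04 -35.87   5.61] jaw 0
turn [ 1.6176e+02 -1.0000e-01  1.4000e-01] shift [-12.04 -35.87   5.61] jaw 180
q [-0.2   0.62  1.68  0.    0.85  0.12] t 7.9 pos [ 0.5508 -0.0316  0.03  ]
```

Call:
{"fn": "jog_arm", "kwargs": {"plan": [0,0,0,-5,0,0,-1,0,0,0,-10,0,0,-1,-18.2,0,0,-12,-35.9,5.6,-1,-18.2,0,0,-12,-35.9,5.6,-1,-18.2,0,0,-12,-35.9,5.6,-1,-18.2,0,0,-12,-35.9,5.6,-1,-18.2,0,0,-12,-35.9,5.6,-1,-18.2,0,0,-12,-35.9,5.6,-1,-18.2,0,0,-12,-35.9,5.6,-1,-18.2,0,0,-12,-35.9,5.6,-1]}}

```text
time: 8.9
tool_pos: [0.4904, -0.3945, 0.1494]
tool_rot: [-2.931, 1.569, -2.935]
contact_force: [-0.0, 0.0, -1.1]
opening: 0.0239
```

```bash
python3 - <<'E'
from h import *
st();jog([.492,-.39,.03],0)
E
```

```text
t 8.9 pos [ 0.4904 -0.3945  0.1494] x [-0.002 -0.    -1.   ] jaw -0.21 open 0.0239 F [-0.   0.  -1.1] q [-0.8   0.6   1.32 -0.    1.22 -0.79]
turn [-0.21 -0.1   0.02] shift [11.94  0.46  0.18] jaw 0
turn [1.7979e+02 3.0000e-02 1.6000e-01] shift [11.94  0.46  0.18] jaw 180
q [-0.8   0.6   1.32 -0.    1.22 -0.79] t 8.9 pos [ 0.4904 -0.3945  0.1494]
```

Call:
{"fn": "jog_arm", "kwargs": {"plan": [0,0,0,5,0.3,0.2,-1,0,0,0,10,0.3,0.2,-1,0,0,0,11.9,0.3,0.2,-1,0,0,0,11.9,0.3,0.2,-1,0,0,0,11.9,0.3,0.2,-0.2,0,0,0,11.9,0.3,0.2,-0.2,0,0,0,11.9,0.3,0.2,-0.2,0,0,0,5,0.3,0.2,-0.2,0,0,0,0,0.3,0.2,0,0,0,0,0,0.3,0.2,0.3]}}

```text
time: 9.9
tool_pos: [0.4957, -0.389, 0.1561]
tool_rot: [-0.846, 1.563, -0.847]
contact_force: [-0.2, -1.0, 0.2]
opening: 0.048
```

```bash
python3 - <<'E'
from h import *
st();snap("wrist","w6");jog([.53,-.088,.15],-26)
E
```

```text
t 9.9 pos [ 0.4957 -0.389   0.1561] x [ 0.005 -0.006 -1.   ] jaw -0.03 open 0.048 F [-0.2 -1.   0.2] q [-0.79  0.59  1.32 -0.    1.22 -0.79]
turn [25.98  0.49  0.34] shift [ 0.57 30.15  3.36] jaw -26
turn [-154.02   -0.46    0.67] shift [ 0.57 30.15  3.36] jaw 154
q [-0.79  0.59  1.32 -0.    1.22 -0.79] t 9.9 pos [ 0.4962 -0.3894  0.1577]
```

View pics/w6.png

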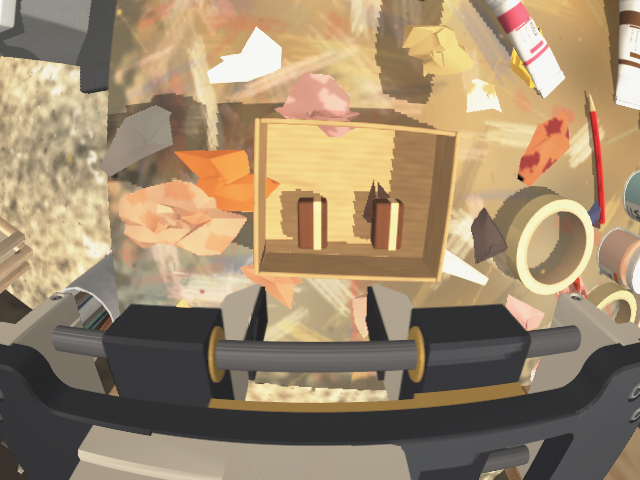

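Both offcuts (312,224) and (387,225) lie flat in the tray. On to the third.

Call:
{"fn": "jog_arm", "kwargs": {"plan": [26,0.5,0.3,0.5,30.1,3.4,0.3,26,0.5,0.3,0.5,30.1,3.4,0.3,26,0.5,0.3,0.5,30.1,3.4,0.3,26,0.5,0.3,0.5,30.1,3.4,0.3,26,0.5,0.3,0.5,30.1,3.4,0.3,26,0.5,0.3,0.5,30.1,3.4,0.3,26,0.5,0.3,0.5,30.1,3.4,0.3,26,0.5,0.3,0.5,30.1,3.4,0.3,26,0.5,0.3,0.5,30.1,3.4,0.3]}}

```text
time: 10.85
tool_pos: [0.5281, -0.0872, 0.1449]
tool_rot: [2.858, 1.559, 2.403]
contact_force: [-0.6, -0.6, 0.5]
opening: 0.0591
```

```bash
python3 - <<'E'
from h import *
st();snap("wrist","w7");jog([.5275,-.085,.029],-26)
E
```

```text
t 10.85 pos [ 0.5281 -0.0872  0.1449] x [-0.009  0.008 -1.   ] jaw -26.05 open 0.0591 F [-0.6 -0.6  0.5] q [-0.31  0.44  1.61  0.01  1.1   0.14]
turn [-0.11 -0.66 -0.19] shift [11.58  0.17 -0.03] jaw -26
turn [179.88  -0.3    1.03] shift [11.58  0.17 -0.03] jaw 154
q [-0.31  0.45  1.61  0.01  1.1   0.14] t 10.9 pos [ 0.5281 -0.0876  0.1448]
```

View pics/w7.png

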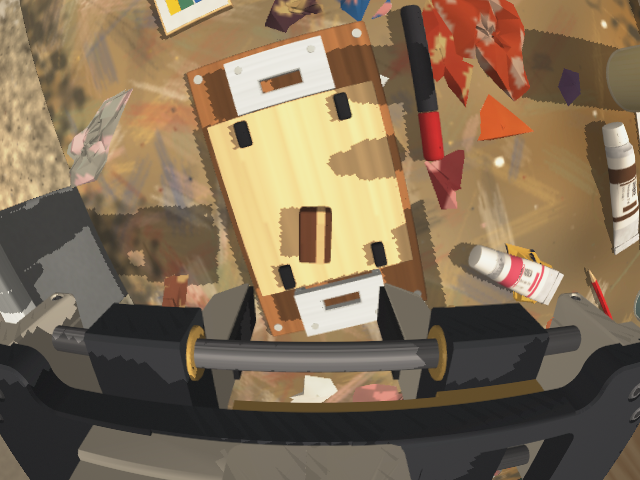

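```bash
python3 - <<'E'
from h import *
c=load("w7")
for p in ([(302,208),(331,208),(329,263),(300,262)],):
    P=plane(c,p,.044,True);L=P[0]+P[1]-P[2]-P[3];W=P[1]+P[2]-P[0]-P[3];print(P.mean(0).round(4),np.degrees(np.arctan2(L[1],L[0]))-90,np.degrees(np.arctan2(W[1],W[0])),np.linalg.norm(W)/2,np.linalg.norm(L)/2)
E
```

```text
[ 0.5282 -0.0848  0.044 ] -28.003559484813074 -26.85860351942334 0.021294214846862062 0.04194101941852268
```

Call:
{"fn": "jog_arm", "kwargs": {"plan": [0,-0.6,-0.2,5,0.2,0,-0.2,0,-0.6,-0.2,5,0.2,0,-0.2,0,-0.6,-0.2,5,0.2,0,-0.2,0,-0.6,-0.2,5,0.2,0,-0.2]}}

```text
time: 11.3
tool_pos: [0.5293, -0.0851, 0.0961]
tool_rot: [1.084, 1.57, 0.628]
contact_force: [1.3, 0.8, 0.0]
opening: 0.0375
```

```bash
python3 - <<'E'
from h import *
st();jog([.5275,-.085,.029],-26)
E
```

```text
t 11.3 pos [ 0.5293 -0.0851  0.0961] x [ 0.  0. -1.] jaw -26.11 open 0.0375 F [1.3 0.8 0. ] q [-0.3   0.5   1.67  0.    0.97  0.15]
turn [-0.11  0.01 -0.02] shift [ 6.71 -0.07 -0.17] jaw -26
turn [ 1.7989e+02 -3.0000e-02 -2.0000e-02] shift [ 6.71 -0.07 -0.17] jaw 154
q [-0.3   0.5   1.67  0.    0.97  0.15] t 11.3 pos [ 0.5293 -0.0851  0.0961]
```

Call:
{"fn": "jog_arm", "kwargs": {"plan": [0,0,0,4,0,-0.1,-0.2,0,0,0,6.7,0,-0.1,-0.2,0,0,0,6.7,0,-0.1,-0.2,0,0,0,6.7,0,-0.1,-1,0,0,0,6.7,0,-0.1,-1,0,0,0,6.7,0,-0.1,-1,0,0,0,6.7,0,-0.1,-1,0,0,0,1.7,0,-0.1,-1,0,0,0,-3.3,0,-0.1,-1,0,0,0,-5,0,-0.1,-1]}}

```text
time: 12.3
tool_pos: [0.5299, -0.0842, 0.1504]
tool_rot: [0.209, 1.564, -0.245]
contact_force: [-0.3, 0.3, -0.3]
opening: 0.0241
```

```bash
python3 - <<'E'
from h import *
st();jog([.52,-.34,.15],0)
E
```

```text
t 12.3 pos [ 0.5299 -0.0842  0.1504] x [ 0.007 -0.002 -1.   ] jaw -26.03 open 0.0241 F [-0.3  0.3 -0.3] q [-0.3   0.43  1.61  0.    1.09  0.15]
turn [-2.603e+01  4.100e-01  1.000e-02] shift [  0.07 -23.42  10.33] jaw 0
turn [ 1.5397e+02  1.0000e-02 -5.7000e-01] shift [  0.07 -23.42  10.33] jaw 180
q [-0.3   0.43  1.61  0.    1.09  0.15] t 12.3 pos [ 0.5299 -0.0842  0.1504]
```

Call:
{"fn": "jog_arm", "kwargs": {"plan": [-26,0.4,0,0,-23.4,10.3,-1,-26,0.4,0,0,-23.4,10.3,-1,-26,0.4,0,0,-23.4,10.3,-1,-26,0.4,0,0,-23.4,10.3,-1,-26,0.4,0,0,-23.4,10.3,-1,-26,0.4,0,0,-23.4,10.3,-1,-26,0.4,0,0,-23.4,10.3,-1]}}

```text
time: 13.0
tool_pos: [0.5168, -0.3413, 0.1446]
tool_rot: [2.919, 1.563, 2.915]
contact_force: [0.5, 0.9, -0.5]
opening: 0.024
```

```bash
python3 - <<'E'
from h import *
st();jog([.52,-.342,.033],0)
E
```

```text
t 13.0 pos [ 0.5168 -0.3413  0.1446] x [-0.008  0.002 -1.   ] jaw -0.23 open 0.024 F [ 0.5  0.9 -0.5] q [-0.71  0.59  1.36 -0.    1.2  -0.7 ]
turn [-0.23 -0.45 -0.1 ] shift [11.16 -0.09  0.41] jaw 0
turn [ 1.7976e+02 -1.6000e-01  7.0000e-01] shift [11.16 -0.09  0.41] jaw 180
q [-0.71  0.59  1.36 -0.    1.2  -0.7 ] t 13.0 pos [ 0.5168 -0.3413  0.1446]
```

Call:
{"fn": "jog_arm", "kwargs": {"plan": [0,-0.4,0,5,0,0.3,-1,0,-0.4,0,10,0,0.3,-1,0,-0.4,0,11,0,0.3,-1,0,-0.4,0,11,0,0.3,-1,0,-0.4,0,11,0,0.3,-0.2,0,-0.4,0,11,0,0.3,-0.2,0,-0.4,0,11,0,0.3,-0.2,0,-0.4,0,5,0,0.3,-0.2,0,-0.4,0,-2,-4,0.3,0,0,-0.4,0,-2,-4,0.3,0.3]}}

```text
time: 14.0
tool_pos: [0.5212, -0.3801, 0.1687]
tool_rot: [-0.418, 1.569, -0.418]
contact_force: [0.1, -0.4, -0.0]
opening: 0.0483
```

```bash
python3 - <<'E'
from h import *
st();snap("wrist","w8");snap("top","top3");jog([.53,.17,.15],-5)
im=cv2.imread("pics/top3.png");cv2.imwrite("pics/top3z.png",cv2.resize(im[160:335,130:550],None,fx=1.9,fy=1.9,interpolation=cv2.INTER_CUBIC))
E
```

```text
t 14.0 pos [ 0.5212 -0.3801  0.1687] x [ 0.002 -0.001 -1.   ] jaw -0.0 open 0.0483 F [ 0.1 -0.4 -0. ] q [-0.75  0.61  1.25  0.    1.28 -0.75]
turn [4.86 0.51 0.42] shift [ 1.77 55.36  0.59] jaw -5
turn [-175.13   -0.64    0.78] shift [ 1.77 55.36  0.59] jaw 175
q [-0.75  0.6   1.24  0.    1.28 -0.75] t 14.1 pos [ 0.5226 -0.3834  0.172 ]
```

View pics/w8.png

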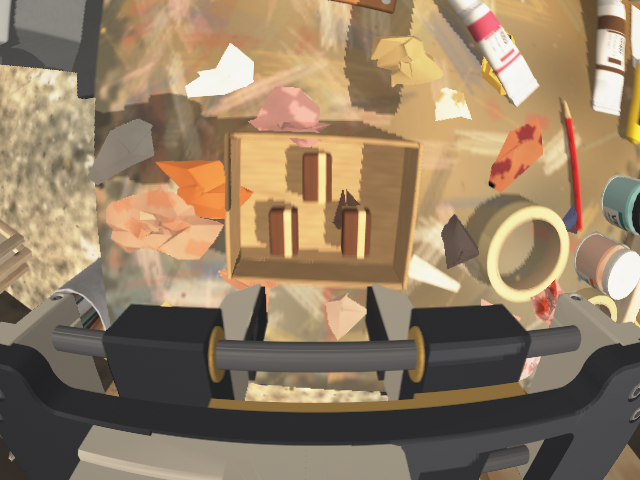

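View pics/top3z.png

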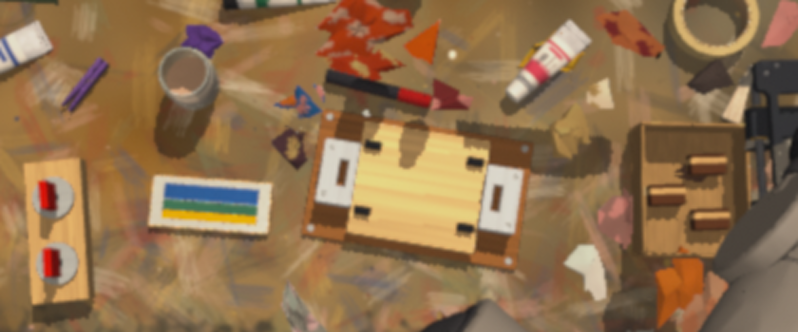

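Call:
{"fn": "jog_arm", "kwargs": {"plan": [5,0.4,0.4,1.5,55.4,0.5,1,5,0.4,0.4,1.5,55.4,0.5,1,5,0.4,0.4,1.5,55.4,0.5,1,5,0.4,0.4,1.5,55.4,0.5,1,5,0.4,0.4,1.5,55.4,0.5,1,5,0.4,0.4,1.5,55.4,0.5,1,5,0.4,0.4,1.5,55.4,0.5,1,5,0.4,0.4,1.5,55.4,0.5,1,5,0.4,0.4,1.5,55.4,0.5,1,5,0.4,0.4,1.5,55.4,0.5,1]}}

```text
time: 15.1
tool_pos: [0.5247, 0.1229, 0.1522]
tool_rot: [2.31, 1.558, 2.222]
contact_force: [1.1, 0.4, 0.2]
opening: 0.0918
```

Call:
{"fn": "jog_arm", "kwargs": {"plan": [0,0,0,0,8,0,1,0,0,0,0,8,0,1,0,0,0,0,8,0,1,0,0,0,0,8,0,1,0,0,0,0,8,0,1]}}

```text
time: 15.6
tool_pos: [0.5321, 0.1994, 0.1526]
tool_rot: [2.393, 1.558, 2.304]
contact_force: [0.0, 0.5, -0.8]
opening: 0.0917
```

```bash
python3 - <<'E'
from h import *
st();snap("wrist","w9");jog([.525,.18,.1],-5)
E
```

```text
t 15.6 pos [0.5321 0.1994 0.1526] x [-0.008  0.009 -1.   ] jaw -5.08 open 0.0917 F [ 0.   0.5 -0.8] q [0.22 0.49 1.51 0.01 1.15 0.3 ]
turn [-0.12 -0.52 -0.5 ] shift [ 5.26 -2.02 -0.51] jaw -5
turn [179.87  -0.78   0.81] shift [ 5.26 -2.02 -0.51] jaw 175
q [0.22 0.49 1.51 0.01 1.15 0.3 ] t 15.7 pos [0.5323 0.1991 0.1527]
```

View pics/w9.png

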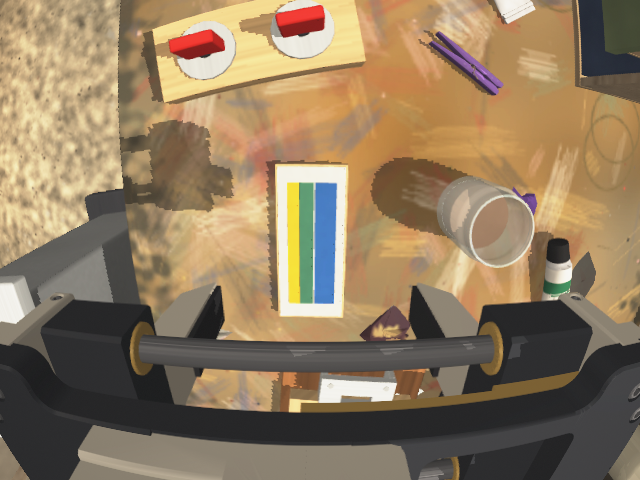

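```bash
python3 - <<'E'
from h import *
c=load("w9")
im=c["image"].astype(int); 
P=plane(c,[(276,165),(348,165),(344,317),(279,316)],.01,True);L=P[0]+P[1]-P[2]-P[3];W=P[1]+P[2]-P[0]-P[3];print(P.round(4),P.mean(0).round(4),np.degrees(np.arctan2(L[1],L[0]))-90,np.degrees(np.arctan2(W[1],W[0])),np.linalg.norm(W)/2,np.linalg.norm(L)/2)
print("jar",plane(c,[(502,230)],.074,True))
print("rack",plane(c,[(152,32),(165,102),(366,61)],.028,True).round(4),"flange",plane(c,[(205,51),(303,28)],.033,True).round(4))
E
```

```text
[[0.5031 0.2523 0.01  ]
 [0.5615 0.2471 0.01  ]
 [0.5493 0.1086 0.01  ]
 [0.4892 0.1145 0.01  ]] [0.5258 0.1806 0.01  ] -5.3884211576231 -5.336956963489489 0.05952884138530413 0.1387736254446213
jar [[0.66719824 0.202032   0.074     ]]
rack [[0.4148 0.3769 0.028 ]
 [0.4214 0.3157 0.028 ]
 [0.5803 0.3283 0.028 ]] flange [[0.4602 0.3495 0.033 ]
 [0.5356 0.3568 0.033 ]]
```

Call:
{"fn": "jog_arm", "kwargs": {"plan": [0.3,-0.5,-0.5,0,-1.9,-0.5,1,0.3,-0.5,-0.5,5,-1.9,-0.5,1,0.3,-0.5,-0.5,10,-1.9,-0.5,1,0.3,-0.5,-0.5,10,-1.9,-0.5,1,0.3,-0.5,-0.5,10,-1.9,-0.5,1,0.3,-0.5,-0.5,10,-1.9,-0.5,1]}}

```text
time: 16.25
tool_pos: [0.5268, 0.1828, 0.0552]
tool_rot: [0.348, 1.566, 0.254]
contact_force: [0.0, 0.4, 0.7]
opening: 0.0917
```

```bash
python3 - <<'E'
from h import *
st();jog([.5258,.1806,.004],-5.4)
E
```

```text
t 16.25 pos [0.5268 0.1828 0.0552] x [ 0.004  0.001 -1.   ] jaw -5.38 open 0.0917 F [0.  0.4 0.7] q [0.2  0.59 1.65 0.   0.9  0.29]
turn [ 0.02  0.23 -0.09] shift [ 5.11 -0.23 -0.1 ] jaw -5.4
turn [-1.7998e+02  1.3000e-01  3.7000e-01] shift [ 5.11 -0.23 -0.1 ] jaw 174.6
q [0.2  0.59 1.65 0.   0.9  0.29] t 16.2 pos [0.5268 0.1828 0.0552]
```

Call:
{"fn": "jog_arm", "kwargs": {"plan": [0,0.2,0,3,-0.2,-0.1,1,0,0.2,0,5,-0.2,-0.1,1,0,0.2,0,5,-0.2,-0.1,1,0,0.2,0,5,-0.2,-0.1,1]}}

```text
time: 16.65
tool_pos: [0.5251, 0.1812, 0.0046]
tool_rot: [2.113, 1.57, 2.02]
contact_force: [-0.2, -0.4, 0.5]
opening: 0.0913
```

```bash
python3 - <<'E'
from h import *
st()
E
```

```text
t 16.65 pos [0.5251 0.1812 0.0046] x [-0.001  0.001 -1.   ] jaw -5.34 open 0.0913 F [-0.2 -0.4  0.5] q [0.19 0.66 1.68 0.   0.8  0.29]
```

Call:
{"fn": "jog_arm", "kwargs": {"plan": [0,0,0,0,0,0,-1,0,0,0,0,0,0,-1,0,0,0,0,0,0,-1,0,0,0,0,0,0,-1,0,0,0,0,0,0,-1,0,0,0,0,0,0,-1], "newtons": 30}}

```text
time: 17.25
tool_pos: [0.5239, 0.181, 0.0028]
tool_rot: [3.033, 1.568, 2.94]
contact_force: [-0.4, -0.8, 3.8]
opening: 0.0594
```

```bash
python3 - <<'E'
from h import *
st();jog([.539,-.0595,.1],-10.8)
E
```

```text
t 17.25 pos [0.5239 0.181  0.0028] x [-0.003  0.001 -1.   ] jaw -5.34 open 0.0594 F [-0.4 -0.8  3.8] q [0.19 0.67 1.68 0.   0.79 0.29]
turn [ 5.46 -0.18 -0.01] shift [ -9.74 -23.81   3.71] jaw -10.8
turn [-1.7454e+02  2.0000e-02 -2.8000e-01] shift [ -9.74 -23.81   3.71] jaw 169.2
q [0.19 0.67 1.68 0.   0.79 0.29] t 17.2 pos [0.5239 0.181  0.0028]
```

Call:
{"fn": "jog_arm", "kwargs": {"plan": [0,0,0,-3,0,0,-1,0,0,0,-8,0,0,-1,0,0,0,-11,0,0,-1,0,0,0,-11,0,0,-1,0,0,0,-11,0,0,-1]}}

```text
time: 17.75
tool_pos: [0.5238, 0.1809, 0.1124]
tool_rot: [3.074, 1.567, 2.981]
contact_force: [0.2, -0.2, -1.2]
opening: 0.0597
```

```bash
python3 - <<'E'
from h import *
st()
loc=np.array([[-.038,.059],[.038,.059],[-.038,-.059],[.038,-.059]])
rough=np.array([.539,-.0595]); th=np.radians(-10.8); Rr=np.array([[np.cos(th),-np.sin(th)],[np.sin(th),np.cos(th)]])
for n in ("w1","w5","w7"):
    c=load(n); g=c["image"].max(2); m=(g<60).astype(np.uint8)
    out=[]
    for l in loc:
        w=Rr@l+rough; u=proj(c,[[*w,.03]],True)[0]
        # connected comp near u
        k,lab,stt,cen=cv2.connectedComponentsWithStats(m)
        i=min(range(1,k),key=lambda j:np.hypot(*(cen[j]-u)) if 20<stt[j,4]<600 else 1e9)
        # take top-face corners ~ mean of blob at z .029
        out.append(plane(c,[cen[i]],.0295,True)[0,:2]); print(n,u.round(0),cen[i].round(1),stt[i])
    out=np.array(out); A=out-out.mean(0); H=loc.T@A; a=np.arctan2(H[0,1]-H[1,0],H[0,0]+H[1,1]); 
    print(n,out.mean(0).round(4),np.degrees(a).round(2),np.linalg.norm(out[0]-out[1]),np.linalg.norm(out[0]-out[2]))
# slots
c=load("w7")
print("w7 slot",plane(c,[(281,81),(342,300)],.036,True).round(4))
c=load("w1"); 
E
python3 - <<'E'
import cv2,os
os.chdir('.')
im=cv2.imread("pics/w7.png"); cv2.imwrite("pics/w7z.png",cv2.resize(im[20:345,180:430],None,fx=1.8,fy=1.8,interpolation=cv2.INTER_CUBIC))
E
```

```text
t 17.75 pos [0.5238 0.1809 0.1124] x [-0.004  0.001 -1.   ] jaw -5.34 open 0.0597 F [ 0.2 -0.2 -1.2] q [0.19 0.51 1.6  0.   1.04 0.29]
w1 [281. 157.] [280.9 156.9] [276 148  10  19 175]
w1 [362. 157.] [361.4 156.6] [357 147  10  20 189]
w1 [285. 274.] [284.3 272.9] [280 264   9  19 154]
w1 [359. 273.] [357.8 272.4] [354 264   9  18 151]
w1 [ 0.5384 -0.0587] -10.76 0.07571908209128468 0.11767535781773622
w5 [257. 195.] [256.  194.6] [249 183  15  25 290]
w5 [355. 187.] [354.2 186.2] [348 174  13  25 288]
w5 [275. 328.] [274.4 327.2] [268 317  14  21 209]
w5 [362. 322.] [360.9 321.5] [356 311  11  22 219]
w5 [ 0.5385 -0.0588] -10.85 0.07578858519470566 0.11779987631223811
w7 [243. 134.] [242.4 134. ] [234 121  18  27 315]
w7 [343. 106.] [341.9 105.9] [334  93  17  27 325]
w7 [288. 277.] [286.7 276.4] [279 265  16  24 262]
w7 [380. 254.] [378.5 253.6] [371 242  16  24 260]
w7 [ 0.5383 -0.059 ] -10.78 0.07582640871007106 0.11721026266439928
w7 slot [[ 0.5554  0.0267  0.036 ]
 [ 0.5225 -0.1451  0.036 ]]
```

View pics/w7z.png

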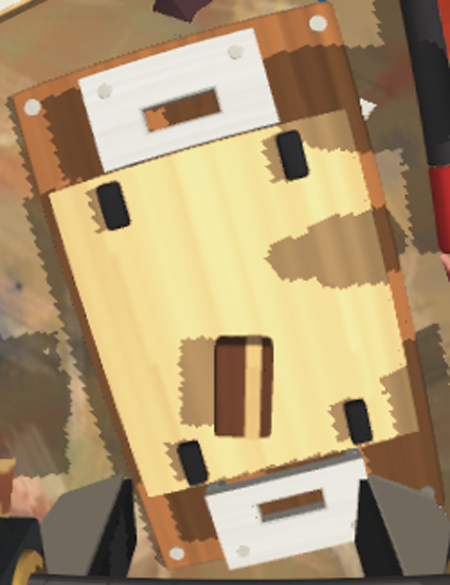

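```bash
python3 - <<'E'
from h import *
jog([.5375,-.0586,.11],-10.8)
E
```

```text
turn [ 5.46 -0.21 -0.  ] shift [  0.22 -23.72   3.59] jaw -10.8
turn [-1.7454e+02  1.0000e-02 -3.2000e-01] shift [  0.22 -23.72   3.59] jaw 169.2
q [0.19 0.51 1.6  0.   1.04 0.29] t 17.8 pos [0.5238 0.1809 0.1124]
```

Call:
{"fn": "jog_arm", "kwargs": {"plan": [1,0,0,0,-3,0.5,-1,2,0,0,0,-7,1,-1,3,0,0,0,-11,1.6,-1,4,0,0,0,-15,2.2,-1,5,0,0,0,-19,2.8,-1,5.5,-0.2,0,0,-22,3.4,-1,5.5,-0.2,0,0.2,-23.7,3.6,-1,5.5,-0.2,0,0.2,-23.7,3.6,-1,5.5,-0.2,0,0.2,-23.7,3.6,-1,5.5,-0.2,0,0.2,-23.7,3.6,-1]}}

```text
time: 18.75
tool_pos: [0.5373, -0.0573, 0.1094]
tool_rot: [2.948, 1.568, 2.76]
contact_force: [0.3, -0.7, -1.1]
opening: 0.0595
```

```bash
python3 - <<'E'
from h import *
st();snap("wrist","w10");jog([.5375,-.0586,.05],-10.8);snap("scene","s10")
im=cv2.imread("pics/s10.png");cv2.imwrite("pics/s10z.png",cv2.resize(im[200:320,220:420],None,fx=4,fy=4,interpolation=cv2.INTER_CUBIC))
E
```

```text
t 18.75 pos [ 0.5373 -0.0573  0.1094] x [-0.002  0.001 -1.   ] jaw -10.79 open 0.0595 F [ 0.3 -0.7 -1.1] q [-0.25  0.49  1.64  0.    1.01 -0.06]
turn [ 0.03 -0.09 -0.02] shift [ 5.97 -0.14  0.04] jaw -10.8
turn [-1.7996e+02  3.0000e-02 -1.4000e-01] shift [ 5.97 -0.14  0.04] jaw 169.2
q [-0.25  0.49  1.64  0.    1.01 -0.06] t 18.8 pos [ 0.5375 -0.0572  0.1097]
```

View pics/w10.png

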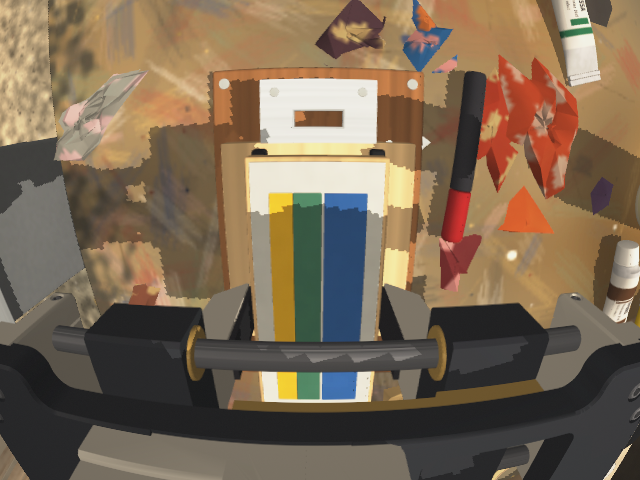

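View pics/s10z.png

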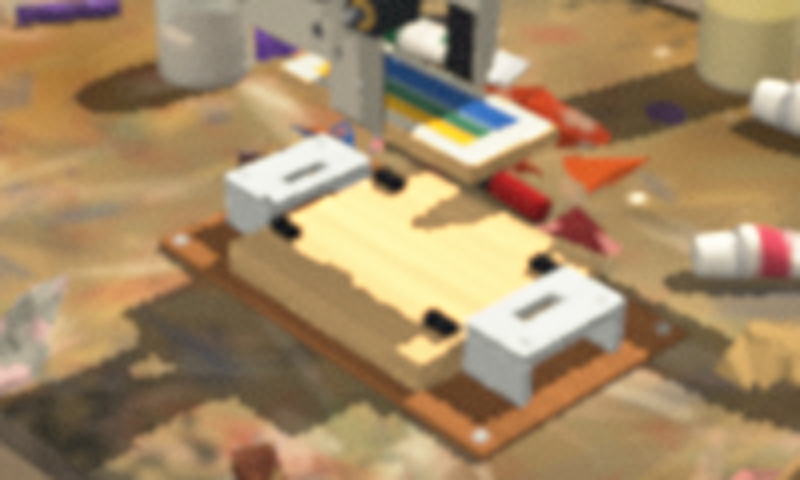

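```bash
python3 - <<'E'
from h import *
c=load("w10"); th=np.radians(-10.8); Rr=np.array([[np.cos(th),-np.sin(th)],[np.sin(th),np.cos(th)]])
P=plane(c,[(247,158),(389,157)],.1165,True)[:,:2]; print(((P-[.5384,-.0589])@Rr).round(4), np.linalg.norm(P[0]-P[1]))
print(((plane(c,[(319,118),(280,148),(260,143),(378,143)],.036,True)[:,:2]-[.5384,-.0589])@Rr).round(4))
print(observe()['tool_pos'])
E
```

```text
[[-0.0294  0.0709]
 [ 0.0289  0.0715]] 0.058343558656616265
[[ 0.0006  0.0878]
 [-0.0236  0.0692]
 [-0.0361  0.0725]
 [ 0.0374  0.0728]]
[ 0.53762718 -0.05725394  0.109919  ]
```

Call:
{"fn": "jog_arm", "kwargs": {"plan": [0,-0.1,0,3,-0.1,0,-1,0,-0.1,0,5,-0.1,0,-1,0,-0.1,0,6,-0.1,0,-1,0,-0.1,0,6,-0.1,0,-1,0,-0.1,0,6,-0.1,0,-1]}}

```text
time: 19.35
tool_pos: [0.5382, -0.0592, 0.0509]
tool_rot: [-0.009, 1.568, -0.197]
contact_force: [-0.0, -0.6, -0.9]
opening: 0.0596
```

```bash
python3 - <<'E'
from h import *
st();snap("wrist","w11");jog([.5375,-.0586,.027],-10.8)
E
```

```text
t 19.35 pos [ 0.5382 -0.0592  0.0509] x [ 0.002 -0.    -1.   ] jaw -10.81 open 0.0596 F [-0.  -0.6 -0.9] q [-0.25  0.57  1.7   0.    0.87 -0.06]
turn [-0.02  0.19  0.  ] shift [ 2.43  0.05 -0.11] jaw -10.8
turn [ 1.7998e+02  1.0000e-02 -3.0000e-01] shift [ 2.43  0.05 -0.11] jaw 169.2
q [-0.25  0.57  1.7   0.    0.87 -0.06] t 19.4 pos [ 0.5384 -0.0593  0.0513]
```

View pics/w11.png

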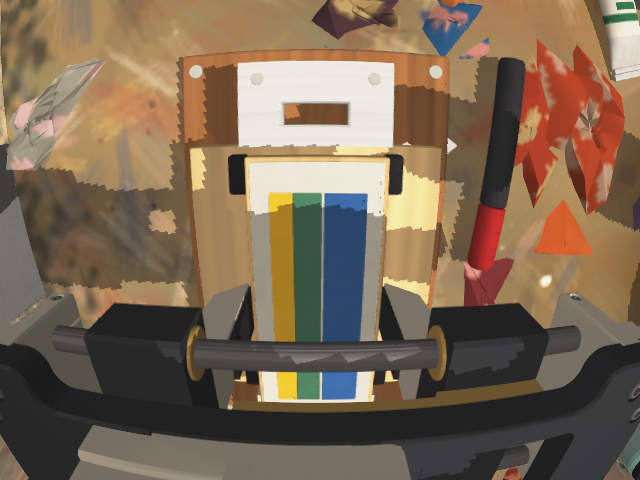

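Call:
{"fn": "jog_arm", "kwargs": {"plan": [0,0.1,0,1,0,-0.1,-1,0,0.1,0,2,0,-0.1,-1,0,0.1,0,2.4,0,-0.1,-1,0,0.1,0,2.4,0,-0.1,-1,0,0.1,0,2.4,0,-0.1,-1]}}

```text
time: 19.9
tool_pos: [0.5362, -0.0591, 0.0266]
tool_rot: [3.126, 1.569, 2.936]
contact_force: [-3.4, 0.8, 6.9]
opening: 0.0598
```

```bash
python3 - <<'E'
from h import *
st();snap("wrist","w12")
E
```

```text
t 19.9 pos [ 0.5362 -0.0591  0.0266] x [-0.001  0.    -1.   ] jaw -10.84 open 0.0598 F [-3.4  0.8  6.9] q [-0.25  0.61  1.72 -0.    0.82 -0.06]
```

View pics/w12.png

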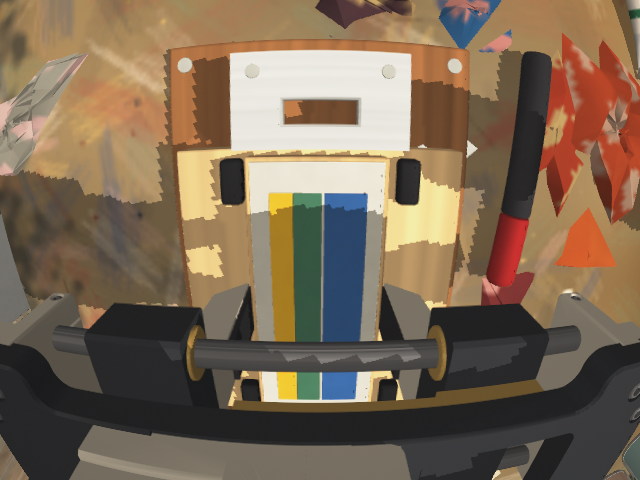

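Call:
{"fn": "jog_arm", "kwargs": {"plan": [0,0,0,0,0,0,0.6,0,0,0,0,0,0,0.6,0,0,0,0,0,0,0.6,0,0,0,0,0,0,0.6,0,0,0,-3,0,0,0.6,0,0,0,-8,0,0,0.6,0,0,0,-12,0,0,0.6,0,0,0,-12,0,0,0.6]}}

```text
time: 20.75
tool_pos: [0.54, -0.06, 0.1519]
tool_rot: [-0.058, 1.56, -0.247]
contact_force: [0.1, 0.1, -0.5]
opening: 0.0739
```

```bash
python3 - <<'E'
from h import *
st();snap("wrist","w13");jog([.5356,.3568,.17],-85);jog([.51,.3,.17],95)
E
```

```text
t 20.75 pos [ 0.54   -0.06    0.1519] x [ 0.011 -0.003 -1.   ] jaw -10.83 open 0.0739 F [ 0.1  0.1 -0.5] q [-0.25  0.44  1.59  0.    1.1  -0.06]
turn [74.17  0.31 -0.21] shift [-2.17 40.84 -8.09] jaw -85
turn [-105.83    0.22    0.33] shift [-2.17 40.84 -8.09] jaw 95
q [-0.25  0.44  1.6   0.    1.1  -0.06] t 20.8 pos [ 0.5384 -0.0596  0.149 ]
turn [-105.83    0.22    0.33] shift [-2.17 34.78 -9.53] jaw 95
turn [74.17  0.31 -0.21] shift [-2.17 34.78 -9.53] jaw 275
q [-0.25  0.44  1.6   0.    1.1  -0.06] t 20.8 pos [ 0.5384 -0.0596  0.149 ]
```

View pics/w13.png

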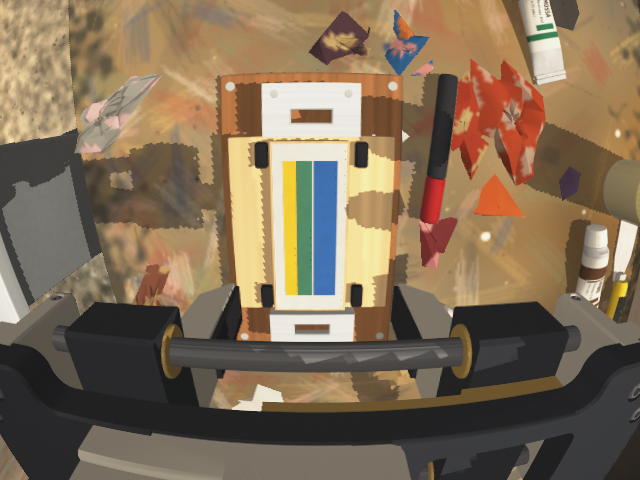

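Call:
{"fn": "jog_arm", "kwargs": {"plan": [-40,0,0,-4,12,-2,0.2,-105,0,0,-5,40,-12,0.2,-105,0,0,-5,40,-12,0.2,-105,0,0,-5,40,-12,0.2,-105,0,0,-5,40,-12,0.2,-105,0,0,-5,40,-12,0.2,-105,0,0,-5,40,-12,0.2,-105,0,0,-5,40,-12,0.2,-105,0,0,-5,40,-12,0.2,-105,0,0,-5,40,-12,0.2]}}

```text
time: 21.8
tool_pos: [0.4925, 0.3594, 0.1942]
tool_rot: [1.959, 1.568, -3.003]
contact_force: [-0.1, 0.1, 1.0]
opening: 0.0549
```

```bash
python3 - <<'E'
from h import *
st();jog([.50,.353,.2],95.5)
E
```

```text
t 21.8 pos [0.4925 0.3594 0.1942] x [-0.003 -0.    -1.   ] jaw 75.71 open 0.0549 F [-0.1  0.1  1. ] q [ 0.5   0.52  1.32  0.    1.3  -0.82]
turn [-19.79  -0.03  -0.15] shift [-0.58 -0.89 -0.44] jaw 95.5
turn [ 1.6021e+02 -2.1000e-01  5.0000e-02] shift [-0.58 -0.89 -0.44] jaw 275.5
q [ 0.5   0.52  1.32  0.    1.3  -0.82] t 21.8 pos [0.4925 0.3594 0.1942]
```

Call:
{"fn": "jog_arm", "kwargs": {"plan": [-19.8,0,0,-0.6,-0.9,-0.4,0.2,-19.8,0,0,-0.6,-0.9,-0.4,0.2,-19.8,0,0,-0.6,-0.9,-0.4,0.2,-19.8,0,0,-0.6,-0.9,-0.4,0.2,-19.8,0,0,-0.6,-0.9,-0.4,0.2]}}

```text
time: 22.3
tool_pos: [0.5014, 0.3498, 0.2009]
tool_rot: [1.906, 1.568, -2.722]
contact_force: [0.6, 0.0, -0.5]
opening: 0.0551
```

```bash
python3 - <<'E'
from h import *
st();snap("wrist","w14");snap("top","top4");jog([.50,.353,.2],95.5)
E
```

```text
t 22.3 pos [0.5014 0.3498 0.2009] x [-0.002 -0.001 -1.   ] jaw 94.82 open 0.0551 F [ 0.6  0.  -0.5] q [ 0.48  0.52  1.31  0.    1.31 -1.17]
turn [-0.66 -0.02 -0.08] shift [0.15 0.13 0.32] jaw 95.5
turn [ 1.7934e+02 -1.3000e-01  3.0000e-02] shift [0.15 0.13 0.32] jaw 275.5
q [ 0.48  0.52  1.31  0.    1.31 -1.17] t 22.4 pos [0.5016 0.35   0.2015]
```

View pics/w14.png

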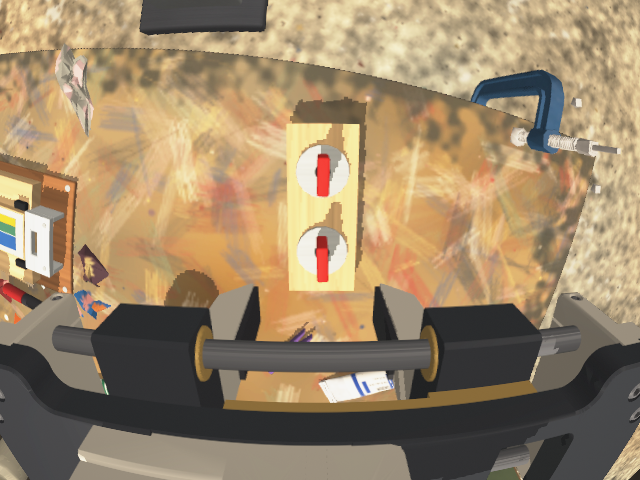

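```bash
python3 - <<'E'
from h import *
c=load("w14"); im=c["image"]; hsv=cv2.cvtColor(im,cv2.COLOR_RGB2HSV)
red=(((hsv[...,0]<8)|(hsv[...,0]>172))&(hsv[...,1]>180)&(hsv[...,2]>60)).astype(np.uint8); red[:, :280]=0; red[:,360:]=0;red[:130]=0;red[300:]=0
k,l,s,cen=cv2.connectedComponentsWithStats(red)
for i in range(1,k):
    if s[i,4]>80: print(s[i],cen[i].round(1))
cv2.imwrite("pics/w14z.png",cv2.resize(cv2.cvtColor(im,cv2.COLOR_RGB2BGR)[115:300,270:380],None,fx=3.2,fy=3.2,interpolation=cv2.INTER_CUBIC))
E
```

```text
[317 155  13  41 458] [322.7 174.9]
[316 237  12  45 464] [321.8 259. ]
```

View pics/w14z.png

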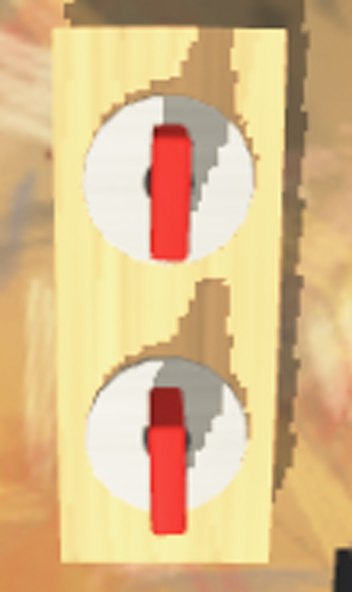

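```bash
python3 - <<'E'
from h import *
c=load("w14")
z=lambda x,y:(x/3.2+270,y/3.2+115)
print(plane(c,[z(169,180),z(167,437)],.033,True).round(4), plane(c,[z(170,201),z(168,481)],.068,True).round(4))
p=plane(c,[z(168,427),z(168,534)],.068,True);print(p, np.degrees(np.arctan2(*(p[1]-p[0])[[1,0]])))
E=plane(c,[z(53,30),z(287,30),z(270,562),z(62,562)],.028,True);print(E.round(4),E.mean(0))
jog([.5348,.355,.12],95.5)
E
```

```text
[[0.4602 0.3517 0.033 ]
 [0.5351 0.3579 0.033 ]] [[0.4609 0.3514 0.068 ]
 [0.5349 0.3576 0.068 ]]
[[0.51977496 0.35624672 0.068     ]
 [0.5501995  0.35903797 0.068     ]] 5.241830707672464
[[0.4215 0.3164 0.028 ]
 [0.4157 0.3806 0.028 ]
 [0.5753 0.3938 0.028 ]
 [0.5808 0.3295 0.028 ]] [0.49833972 0.35504781 0.028     ]
turn [-0.66 -0.02 -0.08] shift [ 8.15 -3.37  0.23] jaw 95.5
turn [ 1.7934e+02 -1.3000e-01  3.0000e-02] shift [ 8.15 -3.37  0.23] jaw 275.5
q [ 0.48  0.52  1.31  0.    1.31 -1.17] t 22.4 pos [0.5016 0.35   0.2015]
```

Call:
{"fn": "jog_arm", "kwargs": {"plan": [-0.3,0,0,5,-3.4,0.5,-0.1,-0.3,0,0,10,-3.4,0.5,-0.1,-0.3,0,0,10,-3.4,0.5,-0.1,-0.3,0,0,10,-3.4,0.5,-0.1,-0.3,0,0,10,-3.4,0.5,-0.1]}}

```text
time: 22.9
tool_pos: [0.5359, 0.3585, 0.1045]
tool_rot: [-1.112, 1.568, 0.55]
contact_force: [0.2, 0.3, 0.6]
opening: 0.0413
```

```bash
python3 - <<'E'
from h import *
st();jog([.535,.3577,.037],95)
E
```

```text
t 22.9 pos [0.5359 0.3585 0.1045] x [ 0.002  0.001 -1.   ] jaw 95.2 open 0.0413 F [0.2 0.3 0.6] q [ 0.47  0.67  1.33  0.    1.14 -1.19]
turn [0.2  0.07 0.14] shift [ 6.75  0.11 -0.08] jaw 95
turn [-1.798e+02 -2.100e-01  1.100e-01] shift [ 6.75  0.11 -0.08] jaw 275
q [ 0.47  0.67  1.33  0.    1.14 -1.19] t 22.9 pos [0.5359 0.3585 0.1045]
```

Call:
{"fn": "jog_arm", "kwargs": {"plan": [0.2,0,0.1,3,0.1,-0.1,-0.1,0.2,0,0.1,6,0.1,-0.1,-0.1,0.2,0,0.1,6.7,0.1,-0.1,-0.1,0.2,0,0.1,6.7,0.1,-0.1,-0.1,0.2,0,0.1,6.7,0.1,-0.1,-1,0.2,0,0.1,6.7,0.1,-0.1,-1,0.2,0,0.1,6.7,0.1,-0.1,-1,0.2,0,0.1,6.7,0.1,-0.1,-1,0.2,0,0.1,6.7,0.1,-0.1,-1,0.2,0,0.1,6.7,0.1,-0.1,-1], "newtons": 30}}

```text
time: 23.9
tool_pos: [0.5346, 0.357, 0.0359]
tool_rot: [1.247, 1.57, 2.905]
contact_force: [-0.3, 0.1, 3.7]
opening: 0.0101
```

```bash
python3 - <<'E'
from h import *
st();snap("wrist","w15")
E
```

```text
t 23.9 pos [0.5346 0.357  0.0359] x [-0.001  0.    -1.   ] jaw 95.0 open 0.0101 F [-0.3  0.1  3.7] q [ 0.47  0.74  1.39  0.    1.01 -1.19]
```

View pics/w15.png

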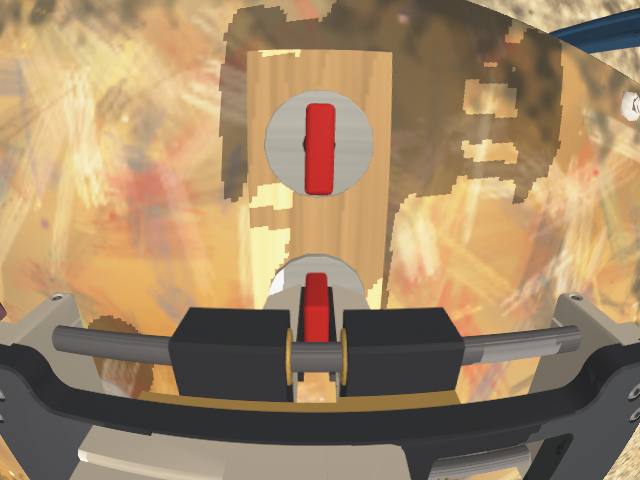

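Call:
{"fn": "jog_arm", "kwargs": {"plan": [0,0,0,-2,0,0,-1,0,0,0,-5,0,0,-1,0,0,0,-9,0,0,-1,0,0,0,-13,0,0,-1,0,0,0,-15,0,0,-1,0,0,0,-15,0,0,-1]}}

```text
time: 24.55
tool_pos: [0.536, 0.3576, 0.1888]
tool_rot: [-1.033, 1.566, 0.625]
contact_force: [-0.7, -0.2, -0.8]
opening: 0.0098
```

```bash
python3 - <<'E'
from h import *
st();jog([.595,.026,.19],79.2)
E
```

```text
t 24.55 pos [0.536  0.3576 0.1888] x [ 0.004  0.003 -1.   ] jaw 95.01 open 0.0098 F [-0.7 -0.2 -0.8] q [ 0.47  0.59  1.23  0.    1.32 -1.19]
turn [15.8   0.17  0.21] shift [ -0.19  -2.98 -33.54] jaw 79.2
turn [-164.19   -0.31    0.25] shift [ -0.19  -2.98 -33.54] jaw 259.2
q [ 0.47  0.59  1.23  0.    1.32 -1.19] t 24.6 pos [0.536  0.3576 0.1888]
```

Call:
{"fn": "jog_arm", "kwargs": {"plan": [3,0,0,0,-0.5,-4,-1,5,0,0,0,-1,-8,-1,7,0,0,0,-1.4,-12,-1,9,0,0,0,-1.8,-16,-1,11,0,0,0,-2.2,-20,-1,13,0,0,0,-2.5,-24,-1,15,0.2,0.2,0,-2.8,-28,-1,15.8,0.2,0.2,0,-3,-32,-1,15.8,0.2,0.2,0,-3,-33.5,-1,15.8,0.2,0.2,0,-3,-33.5,-1]}}

```text
time: 25.55
tool_pos: [0.5931, 0.0238, 0.1834]
tool_rot: [2.13, 1.562, -2.774]
contact_force: [0.3, -0.1, -1.3]
opening: 0.0099
```

Call:
{"fn": "jog_arm", "kwargs": {"plan": [0,0,0,0,0,0,-1,0,0,0,0,0,0,-1,0,0,0,0,0,0,-1]}}

```text
time: 25.85
tool_pos: [0.5935, 0.0273, 0.1851]
tool_rot: [2.245, 1.564, -2.654]
contact_force: [0.6, -0.1, -1.1]
opening: 0.0096
```

```bash
python3 - <<'E'
from h import *
st();c=snap("wrist","w16")
im=cv2.imread("pics/w16.png")
cv2.imwrite("pics/w16z.png",cv2.resize(im[100:260,240:400],None,fx=3.6,fy=3.6,interpolation=cv2.INTER_CUBIC))
E
```

```text
t 25.85 pos [0.5935 0.0273 0.1851] x [-0.006 -0.003 -1.   ] jaw 79.33 open 0.0096 F [ 0.6 -0.1 -1.1] q [-0.08  0.51  1.38 -0.    1.26 -1.46]
```

View pics/w16.png

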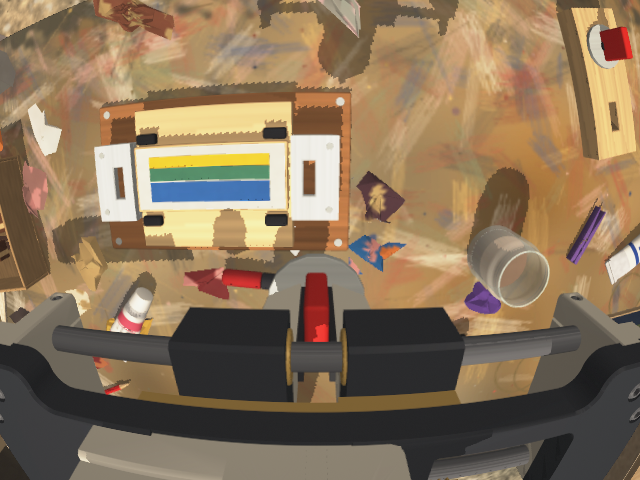

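View pics/w16z.png

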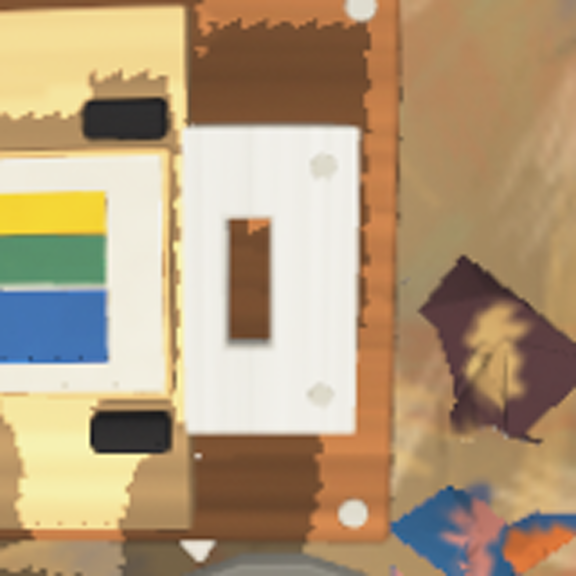

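```bash
python3 - <<'E'
from h import *
c=load("w16")
z=lambda x,y:(x/3.6+240,y/3.6+100)
s=plane(c,[z(250,281)],.036,True)[0]; print(s)
e=plane(c,[z(250,217),z(250,346),z(228,281),z(272,281)],.036,True); print(np.linalg.norm(e[0]-e[1]),np.linalg.norm(e[2]-e[3]),np.degrees(np.arctan2(*(e[1]-e[0])[[1,0]])))
b=plane(c,[z(187,127),z(359,127),z(356,434),z(186,434)],.036,True);print("bridge centre",b.mean(0).round(4),np.linalg.norm(b[0]-b[1]),np.linalg.norm(b[0]-b[3]),np.degrees(np.arctan2(*(b[3]-b[0])[[1,0]])),np.degrees(np.arctan2(*(b[2]-b[1])[[1,0]])))
J=toolR(np.radians(79.2)); J95=toolR(np.radians(95.))
off=J95.T@np.array([-.0004,-.0008,0]); print(off)
t=s+J@off; print("TCP target",t)
jog([t[0],t[1],.09],79.2)
E
```

```text
[0.55509489 0.02790343 0.036     ]
0.030380311115218397 0.010199717871478463 -10.806125031313552
bridge centre [0.5565 0.0328 0.036 ] 0.039159343942161945 0.07267696035653277 -11.534432254638732 -10.439345492649363
[ 0.          0.0004682  -0.00076209]
TCP target [0.55449218 0.02724256 0.036     ]
turn [ 0.11 -0.24 -0.29] shift [ 9.54  3.79 -0.67] jaw 79.2
turn [-179.88    0.45   -0.38] shift [ 9.54  3.79 -0.67] jaw 259.2
q [-0.08  0.51  1.38 -0.    1.26 -1.46] t 25.9 pos [0.5935 0.0271 0.1852]
```

Call:
{"fn": "jog_arm", "kwargs": {"plan": [0.1,-0.2,-0.3,0,3.8,-0.7,-1,0.1,-0.2,-0.3,3,3.8,-0.7,-1,0.1,-0.2,-0.3,6,3.8,-0.7,-1,0.1,-0.2,-0.3,9,3.8,-0.7,-1,0.1,-0.2,-0.3,9.5,3.8,-0.7,-1,0.1,-0.2,-0.3,9.5,3.8,-0.7,-1,0.1,-0.2,-0.3,9.5,3.8,-0.7,-1]}}

```text
time: 26.6
tool_pos: [0.5556, 0.0259, 0.0919]
tool_rot: [-1.795, 1.568, -0.414]
contact_force: [0.7, 0.9, -0.9]
opening: 0.0099
```

```bash
python3 - <<'E'
from h import *
st();jog([.5545,.0272,.07],79.2);st()
E
```

```text
t 26.6 pos [0.5556 0.0259 0.0919] x [ 0.003 -0.001 -1.   ] jaw 79.13 open 0.0099 F [ 0.7  0.9 -0.9] q [-0.09  0.54  1.62 -0.    0.98 -1.47]
turn [-0.07 -0.04  0.16] shift [2.19 0.14 0.11] jaw 79.2
turn [1.7993e+02 2.5000e-01 6.0000e-02] shift [2.19 0.14 0.11] jaw 259.2
q [-0.09  0.54  1.62 -0.    0.98 -1.47] t 26.6 pos [0.5556 0.0259 0.0919]
t 26.6 pos [0.5556 0.0259 0.0919] x [ 0.003 -0.001 -1.   ] jaw 79.13 open 0.0099 F [ 0.7  0.9 -0.9] q [-0.09  0.54  1.62 -0.    0.98 -1.47]
```

Call:
{"fn": "jog_arm", "kwargs": {"plan": [0,0,0.1,1,0.1,0.1,-1,0,0,0.1,2,0.1,0.1,-1,0,0,0.1,2.2,0.1,0.1,-1,0,0,0.1,2.2,0.1,0.1,-1,0,0,0.1,2.2,0.1,0.1,-1,0,0,0.1,2.2,0.1,0.1,-1]}}

```text
time: 27.2
tool_pos: [0.554, 0.0268, 0.0687]
tool_rot: [2.371, 1.57, -2.531]
contact_force: [-0.2, -0.3, -0.9]
opening: 0.0096
```

```bash
python3 - <<'E'
from h import *
st();jog([.5545,.0272,.044],79.2);snap("scene","s17");snap("wrist","w17")
im=cv2.imread("pics/s17.png");cv2.imwrite("pics/s17z.png",cv2.resize(im[190:300,230:380],None,fx=5,fy=5,interpolation=cv2.INTER_CUBIC))
E
```

```text
t 27.2 pos [0.554  0.0268 0.0687] x [-0.001 -0.001 -1.   ] jaw 79.1 open 0.0096 F [-0.2 -0.3 -0.9] q [-0.09  0.57  1.64 -0.    0.94 -1.47]
turn [-0.1  -0.05 -0.05] shift [ 2.47 -0.04  0.05] jaw 79.2
turn [ 1.799e+02 -7.000e-02  7.000e-02] shift [ 2.47 -0.04  0.05] jaw 259.2
q [-0.09  0.57  1.64 -0.    0.94 -1.47] t 27.2 pos [0.554  0.0268 0.0687]
```

View pics/s17z.png

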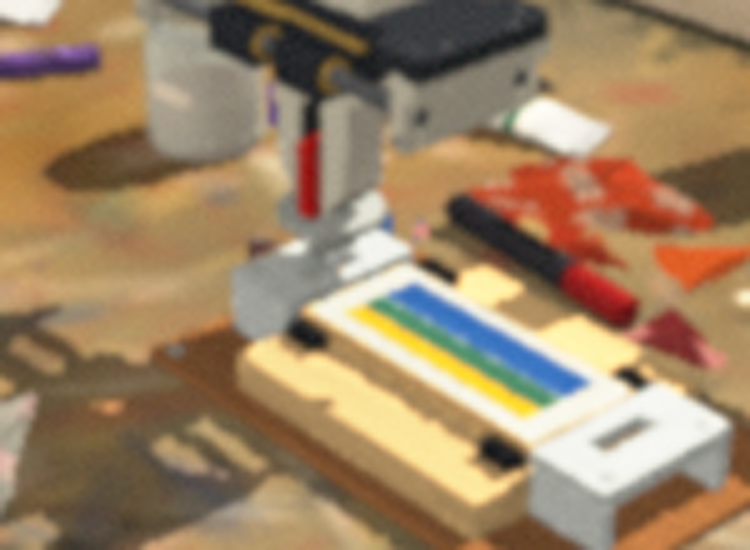

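Call:
{"fn": "jog_arm", "kwargs": {"plan": [0,0,0,0.4,0,0,-1,0,0,0,0.8,0,0,-1,0,0,0,1.2,0,0,-1,0,0,0,1.2,0,0,-1]}}

```text
time: 27.7
tool_pos: [0.5532, 0.0269, 0.0556]
tool_rot: [1.915, 1.568, -2.987]
contact_force: [-0.0, -0.3, -1.1]
opening: 0.0103
```

```bash
python3 - <<'E'
from h import *
st();jog([.5545,.0272,.044],79.2)
E
```

```text
t 27.7 pos [0.5532 0.0269 0.0556] x [-0.003 -0.    -1.   ] jaw 79.1 open 0.0103 F [-0.  -0.3 -1.1] q [-0.09  0.59  1.65 -0.    0.91 -1.47]
turn [-0.1  -0.06 -0.17] shift [ 1.16 -0.12  0.06] jaw 79.2
turn [ 1.799e+02 -2.600e-01  9.000e-02] shift [ 1.16 -0.12  0.06] jaw 259.2
q [-0.09  0.59  1.65 -0.    0.91 -1.47] t 27.7 pos [0.5532 0.0269 0.0556]
```

Call:
{"fn": "jog_arm", "kwargs": {"plan": [0,0,-0.1,0.4,-0.1,0,-1,0,0,-0.1,0.8,-0.1,0,-1,0,0,-0.1,1.1,-0.1,0,-1,0,0,-0.1,1.1,-0.1,0,-1]}}

```text
time: 28.1
tool_pos: [0.5543, 0.0266, 0.0449]
tool_rot: [2.531, 1.57, -2.372]
contact_force: [0.2, -0.6, -0.6]
opening: 0.0098
```

```bash
python3 - <<'E'
from h import *
st();jog([.5545,.0272,.0435],79.2)
E
```

```text
t 28.1 pos [0.5543 0.0266 0.0449] x [-0.001 -0.001 -1.   ] jaw 79.1 open 0.0098 F [ 0.2 -0.6 -0.6] q [-0.09  0.6   1.66 -0.    0.88 -1.47]
turn [-0.1  -0.06 -0.04] shift [ 0.14 -0.01  0.06] jaw 79.2
turn [ 1.799e+02 -6.000e-02  9.000e-02] shift [ 0.14 -0.01  0.06] jaw 259.2
q [-0.09  0.6   1.66 -0.    0.88 -1.47] t 28.1 pos [0.5543 0.0266 0.0449]
```

Call:
{"fn": "jog_arm", "kwargs": {"plan": [0,0,0,0.15,0,0.05,-1,0,0,0,0.15,0,0.05,-1,15,0,0,0.15,0,0.05,-1]}}

```text
time: 28.4
tool_pos: [0.5549, 0.0271, 0.044]
tool_rot: [-2.416, 1.57, -1.187]
contact_force: [-0.3, -0.5, -0.7]
opening: 0.0097
```

```bash
python3 - <<'E'
from h import *
st();jog([.5545,.0272,.0435],-10.8)
E
```

```text
t 28.4 pos [0.5549 0.0271 0.044 ] x [ 0.    -0.001 -1.   ] jaw 70.41 open 0.0097 F [-0.3 -0.5 -0.7] q [-0.09  0.6   1.66 -0.    0.88 -1.32]
turn [ 8.121e+01 -1.000e-02  7.000e-02] shift [ 0.05  0.04 -0.01] jaw -10.8
turn [-9.879e+01 -7.000e-02 -1.000e-02] shift [ 0.05  0.04 -0.01] jaw 169.2
q [-0.09  0.6   1.66 -0.    0.88 -1.32] t 28.4 pos [0.5549 0.0271 0.044 ]
```

Call:
{"fn": "jog_arm", "kwargs": {"plan": [8,0,0,0,0,0,-1,16,0,0,0,0,0,-1,24,0,0,0,0,0,-1,32,0,0,0,0,0,-1]}}

```text
time: 28.8
tool_pos: [0.5548, 0.0272, 0.0441]
tool_rot: [-1.868, 1.57, -1.202]
contact_force: [-0.1, -0.4, -1.4]
opening: 0.0103
```

```bash
python3 - <<'E'
from h import *
st();jog([.5545,.0272,.0435],-10.8)
E
```

```text
t 28.8 pos [0.5548 0.0272 0.0441] x [ 0.    -0.001 -1.   ] jaw 38.18 open 0.0103 F [-0.1 -0.4 -1.4] q [-0.09  0.6   1.66 -0.    0.88 -0.75]
turn [4.898e+01 1.000e-02 6.000e-02] shift [ 0.06  0.02 -0.02] jaw -10.8
turn [-1.3102e+02 -7.0000e-02  1.0000e-02] shift [ 0.06  0.02 -0.02] jaw 169.2
q [-0.09  0.6   1.66 -0.    0.88 -0.75] t 28.8 pos [0.5548 0.0272 0.0441]
```

No resistance. Continue the turn.

Call:
{"fn": "jog_arm", "kwargs": {"plan": [8,0,0,0,0,0,-1,16,0,0,0,0,0,-1,24,0,0,0,0,0,-1,32,0,0,0,0,0,-1,40,0,0,0,0,0,-1,49,0,0,0,0,0,-1,49,0,0,0,0,0,-1,49,0,0,0,0,0,-1]}}

```text
time: 29.6
tool_pos: [0.5548, 0.0272, 0.044]
tool_rot: [-1.108, 1.57, -1.287]
contact_force: [0.3, 0.1, -1.2]
opening: 0.0097
```

```bash
python3 - <<'E'
from h import *
st();snap("scene","s18")
im=cv2.imread("pics/s18.png");cv2.imwrite("pics/s18z.png",cv2.resize(im[190:300,230:380],None,fx=5,fy=5,interpolation=cv2.INTER_CUBIC))
E
```

```text
t 29.6 pos [0.5548 0.0272 0.044 ] x [ 0.    -0.001 -1.   ] jaw -10.27 open 0.0097 F [ 0.3  0.1 -1.2] q [-0.09  0.6   1.66 -0.    0.88  0.09]
```

View pics/s18z.png

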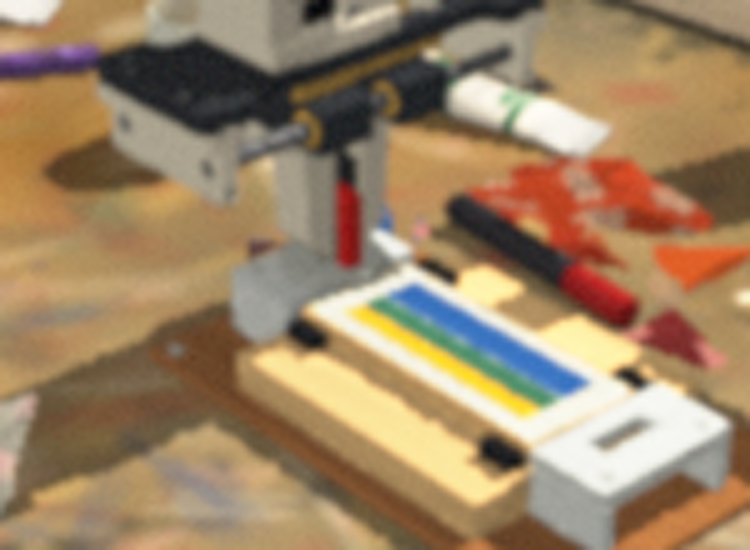

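Call:
{"fn": "jog_arm", "kwargs": {"plan": [0.5,0,0,0.05,0,0,-1,0.5,0,0,0.05,0,0,-0.3,0.5,0,0,0.05,0,0,-0.3,0.5,0,0,0.05,0,0,-0.3,0.5,0,0,-3,0,0,-0.3,0.5,0,0,-8,0,0,-0.1,0.5,0,0,-12,-5,0,-0.1,0.5,0,0,-12,-5,0,-0.1,0.5,0,0,-12,-5,0,-0.1]}}

```text
time: 30.55
tool_pos: [0.5462, -0.0233, 0.1653]
tool_rot: [-0.279, 1.567, -0.473]
contact_force: [-0.8, -0.0, -0.7]
opening: 0.0411
```

```bash
python3 - <<'E'
from h import *
st();snap("wrist","w19");jog([.48,.35,.18],95)
E
```

```text
t 30.55 pos [ 0.5462 -0.0233  0.1653] x [ 0.003 -0.002 -1.   ] jaw -11.12 open 0.0411 F [-0.8 -0.  -0.7] q [-0.18  0.44  1.56 -0.    1.14  0.01]
turn [-1.0609e+02 -1.0000e-02  4.0000e-02] shift [ -1.65  35.27 -13.58] jaw 95
turn [7.391e+01 3.000e-02 1.000e-02] shift [ -1.65  35.27 -13.58] jaw 275
q [-0.18  0.44  1.56 -0.    1.14  0.01] t 30.6 pos [ 0.5455 -0.0222  0.1637]
```

View pics/w19.png

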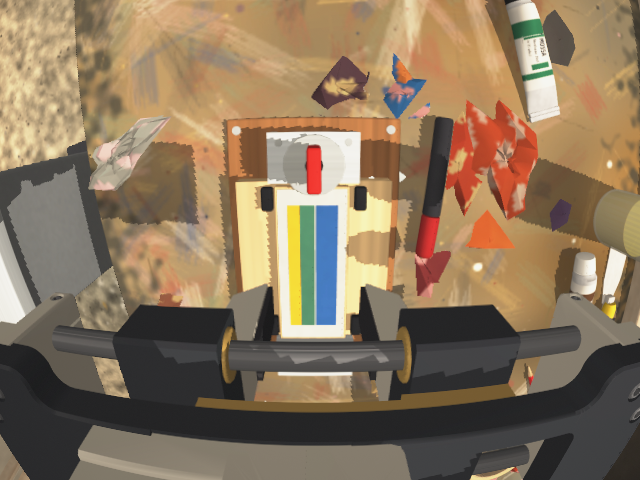

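Call:
{"fn": "jog_arm", "kwargs": {"plan": [-50,0,0,-4,12,-4,0,-106,0,0,-4,35,-13.6,0,-106,0,0,-4,35,-13.6,0,-106,0,0,-4,35,-13.6,0,-106,0,0,-4,35,-13.6,0,-106,0,0,-4,35,-13.6,0,-106,0,0,-4,35,-13.6,0,-106,0,0,-4,35,-13.6,0,-106,0,0,-4,35,-13.6,0,-106,0,0,-4,35,-13.6,0]}}

```text
time: 31.6
tool_pos: [0.4767, 0.3497, 0.2008]
tool_rot: [2.414, 1.566, -2.551]
contact_force: [0.5, -0.9, 0.1]
opening: 0.0461
```

```bash
python3 - <<'E'
from h import *
st();jog([.48,.352,.2],95)
E
```

```text
t 31.6 pos [0.4767 0.3497 0.2008] x [-0.004 -0.003 -1.   ] jaw 75.51 open 0.0461 F [ 0.5 -0.9  0.1] q [ 0.5   0.49  1.37 -0.    1.29 -0.81]
turn [-19.49  -0.17  -0.21] shift [ 0.08 -0.26  0.31] jaw 95
turn [160.51  -0.3    0.24] shift [ 0.08 -0.26  0.31] jaw 275
q [ 0.5   0.49  1.37 -0.    1.29 -0.81] t 31.6 pos [0.4767 0.3497 0.2008]
```

Call:
{"fn": "jog_arm", "kwargs": {"plan": [-19.5,-0.2,-0.2,0,-0.3,0.3,-0.1,-19.5,-0.2,-0.2,0,-0.3,0.3,-0.1,-19.5,-0.2,-0.2,0,-0.3,0.3,-0.1,-19.5,-0.2,-0.2,0,-0.3,0.3,-0.1,-19.5,-0.2,-0.2,0,-0.3,0.3,-0.1]}}

```text
time: 32.1
tool_pos: [0.4816, 0.3502, 0.202]
tool_rot: [-0.974, 1.569, 0.674]
contact_force: [-0.1, 0.2, -0.6]
opening: 0.0408
```

```bash
python3 - <<'E'
from h import *
st();snap("wrist","w20");jog([.4598,.3509,.105],95)
im=cv2.imread("pics/w20.png");cv2.imwrite("pics/w20z.png",cv2.resize(im[115:300,270:380],None,fx=3.2,fy=3.2,interpolation=cv2.INTER_CUBIC))
E
```

```text
t 32.1 pos [0.4816 0.3502 0.202 ] x [ 0.001  0.001 -1.   ] jaw 94.42 open 0.0408 F [-0.1  0.2 -0.6] q [ 0.5   0.49  1.36  0.    1.29 -1.15]
turn [-0.58  0.07  0.12] shift [9.73 2.21 0.24] jaw 95
turn [ 1.7942e+02  1.9000e-01 -1.0000e-01] shift [9.73 2.21 0.24] jaw 275
q [ 0.5   0.49  1.36  0.    1.29 -1.15] t 32.1 pos [0.4818 0.3501 0.2023]
```

View pics/w20z.png

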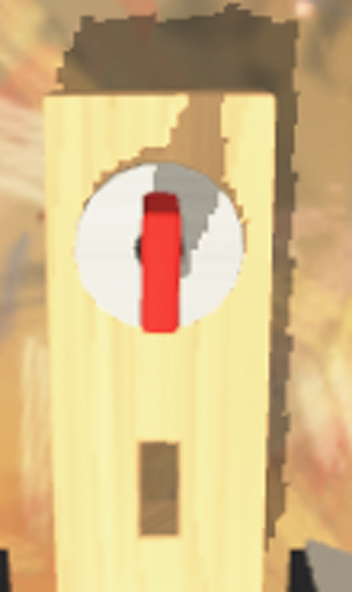

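```bash
python3 - <<'E'
from h import *
c=load("w20")
z=lambda x,y:(x/3.2+270,y/3.2+115)
print(plane(c,[z(160,246)],.033,True).round(4),plane(c,[z(161,271)],.068,True).round(4))
E
```

```text
[[0.46   0.3518 0.033 ]] [[0.4597 0.3516 0.068 ]]
```

Call:
{"fn": "jog_arm", "kwargs": {"plan": [-0.3,0,0.1,5,2.2,0.2,-0.1,-0.3,0,0.1,9.5,2.2,0.2,-0.1,-0.3,0,0.1,9.5,2.2,0.2,-0.1,-0.3,0,0.1,9.5,2.2,0.2,-0.1,-0.3,0,0.1,9.5,2.2,0.2,-0.1]}}

```text
time: 32.65
tool_pos: [0.4626, 0.3511, 0.1111]
tool_rot: [-1.047, 1.563, 0.607]
contact_force: [1.1, -0.3, -0.1]
opening: 0.0411
```

```bash
python3 - <<'E'
from h import *
st();jog([.4598,.3509,.037],95)
E
```

```text
t 32.65 pos [0.4626 0.3511 0.1111] x [ 0.006  0.004 -1.   ] jaw 94.73 open 0.0411 F [ 1.1 -0.3 -0.1] q [ 0.52  0.55  1.53  0.    1.05 -1.14]
turn [-0.27  0.21  0.37] shift [ 7.41  0.33 -0.03] jaw 95
turn [179.73   0.58  -0.33] shift [ 7.41  0.33 -0.03] jaw 275
q [ 0.52  0.55  1.53  0.    1.05 -1.14] t 32.6 pos [0.4626 0.3511 0.1111]
```

Call:
{"fn": "jog_arm", "kwargs": {"plan": [-0.2,0.1,0.3,3,0.2,0,-0.1,-0.2,0.1,0.3,6,0.2,0,-0.1,-0.2,0.1,0.3,7,0.2,0,-0.1,-0.2,0.1,0.3,7,0.2,0,-0.1,-0.2,0.1,0.3,7,0.2,0,-0.1]}}

```text
time: 33.15
tool_pos: [0.4603, 0.3509, 0.0405]
tool_rot: [-0.039, 1.569, 1.618]
contact_force: [-0.4, -0.6, 0.3]
opening: 0.0415
```

```bash
python3 - <<'E'
from h import *
st();jog([.4598,.3509,.036],95)
E
```

```text
t 33.15 pos [0.4603 0.3509 0.0405] x [-0.     0.001 -1.   ] jaw 94.94 open 0.0415 F [-0.4 -0.6  0.3] q [ 0.52  0.64  1.59  0.    0.91 -1.14]
turn [-0.06  0.08  0.  ] shift [0.45 0.05 0.  ] jaw 95
turn [ 1.7994e+02  1.0000e-02 -1.3000e-01] shift [0.45 0.05 0.  ] jaw 275
q [ 0.52  0.64  1.59  0.    0.91 -1.14] t 33.1 pos [0.4603 0.3509 0.0405]
```

Call:
{"fn": "jog_arm", "kwargs": {"plan": [0,0,0,0.4,0,0,-0.1,0,0,0,0.4,0,0,-0.1,0,0,0,0.4,0,0,-1,0,0,0,0.4,0,0,-1,0,0,0,0.4,0,0,-1,0,0,0,0.4,0,0,-1,0,0,0,0.4,0,0,-1,0,0,0,0.4,0,0,-1,0,0,0,0.4,0,0,-1]}}

```text
time: 34.05
tool_pos: [0.459, 0.3503, 0.0346]
tool_rot: [1.492, 1.568, -3.133]
contact_force: [0.5, 1.0, -0.2]
opening: 0.0098
```

```bash
python3 - <<'E'
from h import *
st()
E
```

```text
t 34.05 pos [0.459  0.3503 0.0346] x [-0.003 -0.    -1.   ] jaw 94.96 open 0.0098 F [ 0.5  1.  -0.2] q [ 0.52  0.65  1.6   0.    0.9  -1.14]
```

Call:
{"fn": "jog_arm", "kwargs": {"plan": [0,0,0,-2,0,0,-1,0,0,0,-5,0,0,-1,0,0,0,-9,0,0,-1,0,0,0,-13,0,0,-1,0,0,0,-15,0,0,-1,0,0,0,-15,0,0,-1]}}

```text
time: 34.65
tool_pos: [0.4608, 0.3511, 0.1878]
tool_rot: [-0.841, 1.567, 0.817]
contact_force: [1.0, -0.8, -0.6]
opening: 0.0099
```

```bash
python3 - <<'E'
from h import *
st();jog([.56,-.15,.19],79.2)
E
```

```text
t 34.65 pos [0.4608 0.3511 0.1878] x [ 0.003  0.003 -1.   ] jaw 94.96 open 0.0099 F [ 1.  -0.8 -0.6] q [ 0.52  0.47  1.43  0.    1.23 -1.14]
turn [15.76  0.18  0.16] shift [ -0.34  -5.55 -50.77] jaw 79.2
turn [-164.24   -0.23    0.27] shift [ -0.34  -5.55 -50.77] jaw 259.2
q [ 0.52  0.47  1.43  0.    1.23 -1.14] t 34.6 pos [0.4608 0.3511 0.1878]
```

Call:
{"fn": "jog_arm", "kwargs": {"plan": [3,0,0,0,-0.5,-4,-1,5,0,0,0,-1,-8.5,-1,7,0,0,0,-1.5,-13,-1,9,0,0,0,-2,-17.5,-1,11,0,0,0,-2.5,-22,-1,12,0,0,0,-3,-26.5,-1,13,0.1,0.1,0,-3.5,-31,-1,14,0.2,0.2,0,-4,-35.5,-1,15,0.2,0.2,0,-4.4,-39,-1,15.8,0.2,0.2,0,-4.8,-42,-1]}}

```text
time: 35.65
tool_pos: [0.5427, -0.0661, 0.1824]
tool_rot: [2.05, 1.561, -2.854]
contact_force: [-0.5, -0.2, -0.5]
opening: 0.01
```

```bash
python3 - <<'E'
from h import *
st();jog([.56,-.15,.19],79.2)
E
```

```text
t 35.65 pos [ 0.5427 -0.0661  0.1824] x [-0.009 -0.003 -1.   ] jaw 79.04 open 0.01 F [-0.5 -0.2 -0.5] q [-0.26  0.43  1.52 -0.01  1.2  -1.64]
turn [-0.16 -0.26 -0.5 ] shift [-0.75 -3.28 -7.91] jaw 79.2
turn [179.84  -0.79   0.41] shift [-0.75 -3.28 -7.91] jaw 259.2
q [-0.26  0.43  1.52 -0.01  1.2  -1.64] t 35.6 pos [ 0.5427 -0.0661  0.1824]
```

Call:
{"fn": "jog_arm", "kwargs": {"plan": [0,-0.2,-0.4,-0.6,-1.5,-4,-1,0,-0.2,-0.4,-0.6,-3.3,-7.9,-1,0,-0.2,-0.4,-0.6,-3.3,-7.9,-1,0,-0.2,-0.4,-0.6,-3.3,-7.9,-1,0,-0.2,-0.4,-0.6,-3.3,-7.9,-1,0,-0.2,-0.4,-0.6,-3.3,-7.9,-1]}}

```text
time: 36.25
tool_pos: [0.5607, -0.1464, 0.19]
tool_rot: [-3.053, 1.57, -1.67]
contact_force: [-0.3, -0.4, -1.5]
opening: 0.0097
```

```bash
python3 - <<'E'
from h import *
st();c=snap("wrist","w22")
im=cv2.imread("pics/w22.png")
cv2.imwrite("pics/w22z.png",cv2.resize(im[100:260,240:400],None,fx=3.6,fy=3.6,interpolation=cv2.INTER_CUBIC))
E
```

```text
t 36.25 pos [ 0.5607 -0.1464  0.19  ] x [-0.    -0.001 -1.   ] jaw 79.25 open 0.0097 F [-0.3 -0.4 -1.5] q [-0.39  0.47  1.43 -0.    1.24 -1.77]
```

View pics/w22z.png

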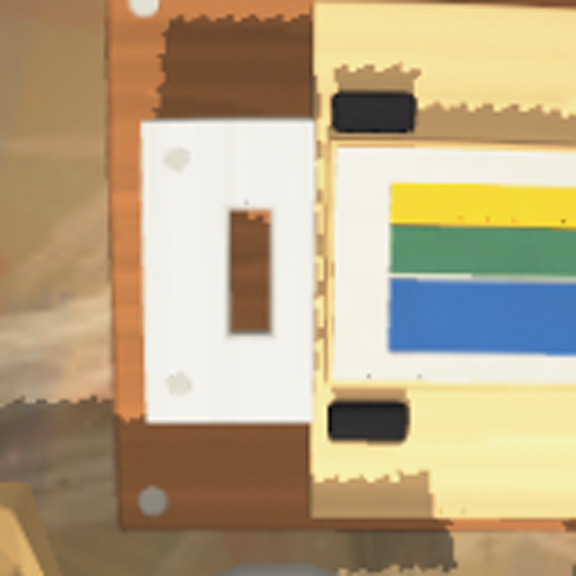

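View pics/w22.png

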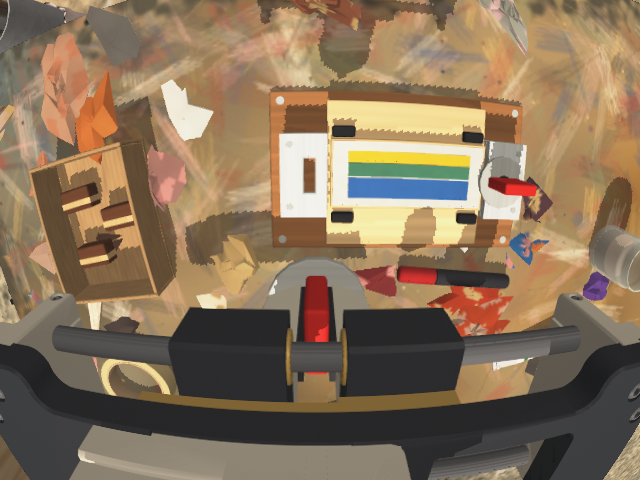

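```bash
python3 - <<'E'
from h import *
c=load("w22")
z=lambda x,y:(x/3.6+240,y/3.6+100)
s=plane(c,[z(250,272)],.036,True)[0]; print(s)
e=plane(c,[z(250,208),z(250,336),z(228,272),z(272,272)],.036,True); print(np.linalg.norm(e[0]-e[1]),np.linalg.norm(e[2]-e[3]),np.degrees(np.arctan2(*(e[1]-e[0])[[1,0]])))
J=toolR(np.radians(79.2)); J95=toolR(np.radians(95.))
t=s+J@(J95.T@np.array([-.0008,-.0011,0])); print("TCP target",t, "from slot_a:",[.5549-.176*.1874,.0272-.176*.9823])
jog([t[0],t[1],.09],79.2)
E
```

```text
[ 0.52182326 -0.1451814   0.036     ]
0.03056879027717625 0.010342018638213032 -10.881233243163102
TCP target [ 0.52075398 -0.14602201  0.036     ] from slot_a: [0.5219176, -0.14568479999999998]
turn [ 0.05 -0.05  0.03] shift [10.03  3.96 -0.69] jaw 79.2
turn [-1.7995e+02 -5.0000e-02 -8.0000e-02] shift [10.03  3.96 -0.69] jaw 259.2
q [-0.39  0.47  1.43 -0.    1.24 -1.77] t 36.3 pos [ 0.5609 -0.1465  0.1903]
```

Call:
{"fn": "jog_arm", "kwargs": {"plan": [0,0,0,0,3.9,-0.7,-1,0,0,0,3,3.9,-0.7,-1,0,0,0,6,3.9,-0.7,-1,0,0,0,9,3.9,-0.7,-1,0,0,0,10,3.9,-0.7,-1,0,0,0,10,3.9,-0.7,-1,0,0,0,10,3.9,-0.7,-1]}}

```text
time: 37.0
tool_pos: [0.5224, -0.1475, 0.0917]
tool_rot: [-2.031, 1.567, -0.649]
contact_force: [-0.7, 0.1, -1.3]
opening: 0.0096
```

```bash
python3 - <<'E'
from h import *
st();jog([.521,-.1459,.068],79.2)
E
```

```text
t 37.0 pos [ 0.5224 -0.1475  0.0917] x [ 0.003 -0.002 -1.   ] jaw 79.19 open 0.0096 F [-0.7  0.1 -1.3] q [-0.42  0.52  1.66 -0.    0.97 -1.8 ]
turn [-0.01 -0.09  0.18] shift [2.37 0.18 0.13] jaw 79.2
turn [1.7999e+02 2.8000e-01 1.4000e-01] shift [2.37 0.18 0.13] jaw 259.2
q [-0.42  0.52  1.66 -0.    0.97 -1.8 ] t 37.0 pos [ 0.5224 -0.1475  0.0917]
```

Call:
{"fn": "jog_arm", "kwargs": {"plan": [0,0,0.1,1,0.1,0.1,-1,0,0,0.1,2,0.1,0.1,-1,0,0,0.1,2.3,0.1,0.1,-1,0,0,0.1,2.3,0.1,0.1,-1,0,0,0.1,2.3,0.1,0.1,-1,0,0,0.1,2.3,0.1,0.1,-1]}}

```text
time: 37.6
tool_pos: [0.521, -0.1465, 0.0678]
tool_rot: [-3.074, 1.57, -1.693]
contact_force: [0.1, -0.8, 0.1]
opening: 0.0097
```

```bash
python3 - <<'E'
from h import *
st();jog([.521,-.1459,.055],79.2)
E
```

```text
t 37.6 pos [ 0.521  -0.1465  0.0678] x [-0.    -0.001 -1.   ] jaw 79.15 open 0.0097 F [ 0.1 -0.8  0.1] q [-0.42  0.55  1.68 -0.    0.91 -1.8 ]
turn [-0.05 -0.07  0.  ] shift [1.28 0.01 0.06] jaw 79.2
turn [1.7995e+02 1.0000e-02 1.1000e-01] shift [1.28 0.01 0.06] jaw 259.2
q [-0.42  0.55  1.68 -0.    0.91 -1.8 ] t 37.6 pos [ 0.521  -0.1465  0.0678]
```

Call:
{"fn": "jog_arm", "kwargs": {"plan": [0,0,0,0.4,0,0.05,-1,0,0,0,0.8,0,0.05,-1,0,0,0,1.3,0,0.05,-1,0,0,0,1.3,0,0.05,-1]}}

```text
time: 38.0
tool_pos: [0.5203, -0.1456, 0.0536]
tool_rot: [1.901, 1.569, -3.001]
contact_force: [-0.3, -0.3, -1.4]
opening: 0.01
```

```bash
python3 - <<'E'
from h import *
st();jog([.521,-.1459,.043],79.2)
E
```

```text
t 38.0 pos [ 0.5203 -0.1456  0.0536] x [-0.002 -0.    -1.   ] jaw 79.15 open 0.01 F [-0.3 -0.3 -1.4] q [-0.41  0.57  1.69 -0.    0.88 -1.79]
turn [-0.05 -0.04 -0.12] shift [ 1.06 -0.07 -0.01] jaw 79.2
turn [ 1.7995e+02 -1.9000e-01  6.0000e-02] shift [ 1.06 -0.07 -0.01] jaw 259.2
q [-0.41  0.57  1.69 -0.    0.88 -1.79] t 38.0 pos [ 0.5203 -0.1456  0.0536]
```

No contact with the bar in the slot. Down to the flange.

Call:
{"fn": "jog_arm", "kwargs": {"plan": [0,0,-0.1,0.4,-0.1,0,-1,0,0,-0.1,0.8,-0.1,0,-1,0,0,-0.1,1,-0.1,0,-1,0,0,-0.1,1,-0.1,0,-1,0,0,-0.1,1,-0.1,0,-1]}}

```text
time: 38.5
tool_pos: [0.5219, -0.1461, 0.0445]
tool_rot: [-2.266, 1.569, -0.884]
contact_force: [0.1, 0.4, -0.5]
opening: 0.0097
```

```bash
python3 - <<'E'
from h import *
st();jog([.521,-.1459,.0427],-10.8)
E
```

```text
t 38.5 pos [ 0.5219 -0.1461  0.0445] x [ 0.001 -0.001 -1.   ] jaw 79.16 open 0.0097 F [ 0.1  0.4 -0.5] q [-0.41  0.58  1.7  -0.    0.86 -1.79]
turn [8.996e+01 1.000e-02 1.100e-01] shift [0.18 0.1  0.  ] jaw -10.8
turn [-9.004e+01 -1.100e-01  1.000e-02] shift [0.18 0.1  0.  ] jaw 169.2
q [-0.41  0.58  1.7  -0.    0.86 -1.79] t 38.5 pos [ 0.5219 -0.1461  0.0445]
```

Call:
{"fn": "jog_arm", "kwargs": {"plan": [0,0,0.1,0.15,0,0,-1,0,0,0.1,0.15,0,0,-1,0,0,0.1,0.15,0,0,-1]}}

```text
time: 38.8
tool_pos: [0.5219, -0.1461, 0.043]
tool_rot: [2.8, 1.57, -2.101]
contact_force: [-0.3, -0.0, -0.5]
opening: 0.0101
```

```bash
python3 - <<'E'
from h import *
st();jog([.521,-.1459,.0427],-10.8)
E
```

```text
t 38.8 pos [ 0.5219 -0.1461  0.043 ] x [-0.001 -0.001 -1.   ] jaw 79.16 open 0.0101 F [-0.3 -0.  -0.5] q [-0.41  0.59  1.7  -0.    0.86 -1.79]
turn [ 8.996e+01 -7.000e-02  3.000e-02] shift [0.03 0.09 0.  ] jaw -10.8
turn [-9.004e+01 -3.000e-02 -7.000e-02] shift [0.03 0.09 0.  ] jaw 169.2
q [-0.41  0.59  1.7  -0.    0.86 -1.79] t 38.8 pos [ 0.5219 -0.1461  0.043 ]
```

Call:
{"fn": "jog_arm", "kwargs": {"plan": [8,0,0,0,0.05,0,-1,16,0,0,0,0.05,0,-1,24,0,0,0,0.05,0,-1,32,0,0,0,0.05,0,-1,40,0,0,0,0.05,0,-1]}}

```text
time: 39.3
tool_pos: [0.5214, -0.146, 0.0431]
tool_rot: [-2.728, 1.57, -2.05]
contact_force: [0.0, -0.5, -1.5]
opening: 0.0096
```

```bash
python3 - <<'E'
from h import *
st();jog([.521,-.1459,.0427],-10.8)
E
```

```text
t 39.3 pos [ 0.5214 -0.146   0.0431] x [-0.001 -0.001 -1.   ] jaw 38.83 open 0.0096 F [ 0.  -0.5 -1.5] q [-0.41  0.59  1.7  -0.    0.86 -1.09]
turn [49.63 -0.05  0.05] shift [ 0.04  0.03 -0.03] jaw -10.8
turn [-1.3037e+02 -6.0000e-02 -6.0000e-02] shift [ 0.04  0.03 -0.03] jaw 169.2
q [-0.41  0.59  1.7  -0.    0.86 -1.09] t 39.3 pos [ 0.5214 -0.146   0.0431]
```

Call:
{"fn": "jog_arm", "kwargs": {"plan": [8,0,0,0,0,0,-1,16,0,0,0,0,0,-1,24,0,0,0,0,0,-1,32,0,0,0,0,0,-1,40,0,0,0,0,0,-1,49.5,0,0,0,0,0,-1,49.5,0,0,0.05,0,0,-1,49.5,0,0,0.05,0,0,-1]}}

```text
time: 40.1
tool_pos: [0.5216, -0.1458, 0.0426]
tool_rot: [-1.695, 1.57, -1.872]
contact_force: [1.5, 1.7, -0.5]
opening: 0.0096
```

```bash
python3 - <<'E'
from h import *
st()
E
```

```text
t 40.1 pos [ 0.5216 -0.1458  0.0426] x [-0.    -0.001 -1.   ] jaw -10.16 open 0.0096 F [ 1.5  1.7 -0.5] q [-0.41  0.59  1.7  -0.    0.86 -0.24]
```

Call:
{"fn": "jog_arm", "kwargs": {"plan": [0.6,0,0,0,0,0,-1,0.6,0,0,0,0,0,-0.3,0.6,0,0,0,0,0,-0.3,0.6,0,0,0,0,0,-0.3,0.6,0,0,-3,0,0,-0.3,0.6,0,0,-8,0,0,-0.1,0.6,0,0,-13,-6,0,-0.1,0.6,0,0,-15,-6,0,-0.1,0.6,0,0,-15,-6,0,-0.1,0.6,0,0,-15,-6,0,-0.1]}}

```text
time: 41.1
tool_pos: [0.5106, -0.2054, 0.193]
tool_rot: [-1.057, 1.569, -1.249]
contact_force: [-0.1, 0.4, -0.8]
opening: 0.0414
```

```bash
python3 - <<'E'
from h import *
st();snap("wrist","w24");snap("scene","s24");snap("top","top24")
im=cv2.imread("pics/s24.png");cv2.imwrite("pics/s24z.png",cv2.resize(im[180:320,230:420],None,fx=4,fy=4,interpolation=cv2.INTER_CUBIC))
E
```

```text
t 41.1 pos [ 0.5106 -0.2054  0.193 ] x [ 0.001 -0.002 -1.   ] jaw -11.0 open 0.0414 F [-0.1  0.4 -0.8] q [-0.52  0.42  1.51 -0.    1.22 -0.33]
```

View pics/w24.png

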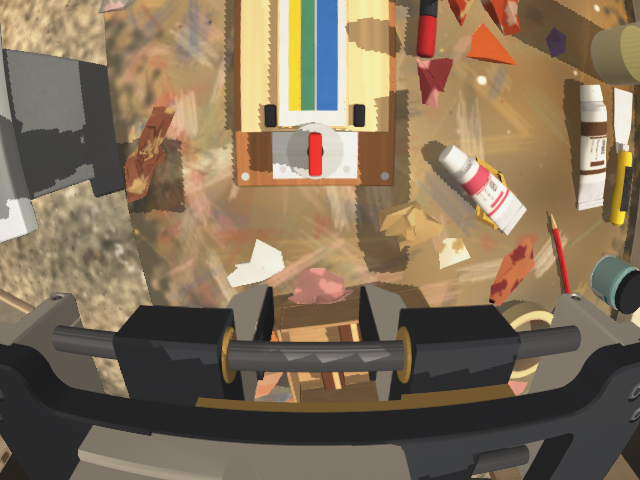

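View pics/s24z.png

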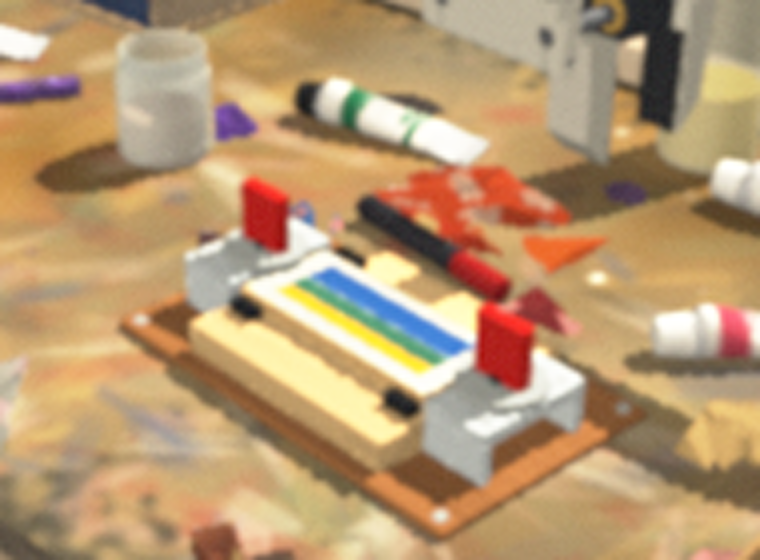

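View pics/top24.png

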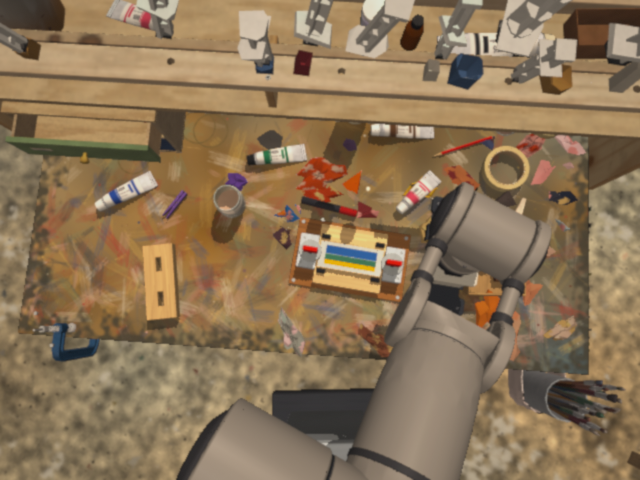

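```bash
python3 - <<'E'
from h import *
# grip top height check: triangulate red centroids wrist vs scene
def red(c,lo,hi):
    hsv=cv2.cvtColor(c["image"],cv2.COLOR_RGB2HSV); m=(((hsv[...,0]<8)|(hsv[...,0]>172))&(hsv[...,1]>180)&(hsv[...,2]>60)).astype(np.uint8)
    k,l,s,cen=cv2.connectedComponentsWithStats(m); return [(cen[i].round(1),s[i]) for i in range(1,k) if s[i,4]>60 and lo[0]<cen[i][0]<hi[0] and lo[1]<cen[i][1]<hi[1]]
c=load("s24"); print(red(c,(280,215),(380,290)))
for n,p in (("a",(.5552,.0270)),("b",(.5221,-.1457))):
    print(n,proj(c,[[*p,.036+.0225]]).round(1), proj(c,[[*p,.0395+.0225]]).round(1))
robot.hand_in()
E
```

```text
[(array([355.9, 228.4]), array([348, 222,  18,  14, 116], dtype=int32)), (array([295.7, 232.8]), array([291, 225,  11,  17, 149], dtype=int32)), (array([340.6, 231.6]), array([331, 224,  20,  18, 134], dtype=int32)), (array([353.9, 260.8]), array([343, 243,  20,  34, 299], dtype=int32))]
a [[295.7 232.7]] [[295.7 231.3]]
b [[354.8 265.4]] [[354.9 263.9]]
the job is handed in; nothing more can be done
```

I handed the job in at about 41 s, and my last looks show it done as asked.

- **Offcuts:** only three were present, two on the deck and one on the +y bridge. All three were lying flat in the tray the last time I had a clear view of it.
- **Panel:** it lies on the deck painted side up, inside the four stops and clear of both bridges.
- **Toggles:** `toggle_1` is in slot_a and `toggle_2` in slot_b. Both went in and turned 90° without resistance, with little or no contact force, and both grips stand along the board's long axis.
- **Jar:** still upright where it was, and the arm is clear of everything.

**Height check before hand-in:**
- **`toggle_1`:** its grip in the scene camera is within 0.1 px of where it should be with the flange down on the bridge.
- **`toggle_2`:** the automatic reading was 4.6 px off (260.8 against 265.4). The red region it measured starts well above the grip, so it had probably merged with another red object. The grip's edges in the enlarged picture put it at about row 266.5, which agrees with the flange being down, but I did not re-run the check.

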